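# Check a touch probe on the tilted sprung pad

### The arm

A 6-joint arm with a two-finger parallel gripper is mounted at the origin on the work surface. World frame = base frame: x ahead of the robot, y to its left, z up, the work surface at z = 0. Lengths are in m, angles in rad, forces in N, time in s.
With the tool pointing down it reaches from about 0.3 to 0.85 m from the base axis. Payload 5.4 kg.
Tool frame: the origin (TCP) lies on the centre line of the jaws, within the pads' length; the fingertips stand 8 mm ahead of it and the grasp point (between the pads) lies 11 mm behind it; z points along the fingers, y is the direction in which the jaws open and shut (so a half turn about z gives the same grasp; the last joint's range is limited). The gripper opens to 85 mm and grips with 20 to 120 N. Pads are 22 mm wide; open, the fingers measure 114 mm over their backs; the gripper's body (76 mm by 85 mm) begins 54 mm behind the grasp point. The pads swing forward as they close: fully open they stand 13 mm farther back than shut.
Start: joints at [-1.434, 0.158, 1.597, -0, 1.386, -0.21], TCP at [0.195, -0.541, 0.239] pointing down, gripper open.
Joint ranges: [-2.91, 2.91], [-0.94, 2.29], [0.18, 2.7], [-1.29, 4.43], [0.17, 2.64], [-3, 3]. Speed limits (rad/s): [2.57, 2.57, 3.14, 3.14, 3.14, 3.14].

### API

Orientations are given as a unit quaternion [x, y, z, w].
In Python, from station import manip gives the robot as it stands. The module is installed in compiled form; this text tells all that it offers.
- The arm moves only by the tool servo_tool, never from a script. Its argument "deltas" is a list of rows, each a list of 7 numbers: the shift along the tool's x, y, z in cm, then the turn, a rotation vector about the tool's x, y, z in degrees, then the closure, from 0 (fully open) to 1 (shut). In form: [[dx, dy, dz, ax, ay, az, hand], ...]. A call has 1 to 20 rows; each row is the pose to reach, as a shift and turn from the pose commanded when the call began, along the tool's axes at that moment; what a row does not reach only later rows make up. A row lasts 1/12 s, in which the tool goes at most 41.7 mm and 7.16 degrees, less where a joint would pass 70% of its speed; a pose out of reach is approached as far as the arm can. A call with a gripper value outside its range is refused whole. The fingers move at their own pace and stop on an object; the grip force is fixed at half the most. Time passes only in rows, so rows that repeat a pose let the fingers close. It gives the time, the measured TCP pose, the force and the opening at its end, in the units of the state.
- manip.get_obs(): the state, without advancing time (a new reading comes with each control period).
- manip.read_camera(name): name is "scene" or "side" or "wrist"; returns the picture (480x640x3 uint8, red, green, blue); there is no depth.
- manip.get_calibration(name): a dict with "fx", "fy", "cx", "cy" (pixels), "xyz" and "rotation" of the camera in the world. Camera axes: x right, y up, looking along -z (the intrinsics and any distortion apply to the point x, -y, -z); pixel columns grow to the right and rows downward; lengths in m; the calibration is good to about 2 mm. The wrist camera is an equidistant fisheye: a pixel r from the principal point sees the ray r / f radians off the axis. A picture is of the moment at which its call begins: read the wrist's pose just before it. get_calibration takes no time and is no camera call; for the wrist camera it gives the pose at the moment of the call.
- manip.close_job(): hands the job in, once; it reports no verdict.
The state is a dict: "time_s": time; "qpos": joint angles; "joint_velocities": joint speeds; "joint_efforts": joint torques, N m; "ee_pos": TCP position; "ee_rot": TCP orientation; "ft_force": force on the tool from outside, world axes, zero at the start; "moment": the same for the moment, N m; "finger_gap": opening from 0.0 (shut) to 1.0 (fully open).
Only numpy, scipy, OpenCV 4.12 (cv2) and the standard library are available. Lean on these libraries where they do the work, as an engineer would, in place of code of your own. Each camera call takes 0.05 s, during which the arm holds its last target.

### The job

Put the blue-banded master ball that stands on the check station back in its own blue storage nest, fully down and upright, and let it go. Then take the orange touch probe out of its stand and hold its tip on the red spot of the white sprung pad, with the probe square to the sloping pad, pressing gently so that the pad goes down about half of its 8 mm travel (about 5 N) and never to its stop. Finish while holding the probe there, by hand and still, and leave everything else where it is with nothing knocked over.

Things in the scene. Friction and masses are not known exactly. Their poses are not given: they have to be found in the camera images.
- master_blue: steel master ball with a blue band: 75.5 mm tall, upright round stem with a 25 mm ball on top; foot 30 mm across up to 20 mm, then a stem 26 mm across from 20 to 50 mm (grip here), ball centre at 63 mm; 0.22 kg. Origin: centre of its underside, z up. It starts standing on the foot plate of the check station, on the robot's side of the sloping plate.
- nest_blue: fixed blue plastic storage nest, a block 60 x 60 mm and 20 mm high with a round socket 34 mm wide and 14 mm deep in its middle (socket floor 6 mm above the table). Origin: centre of its underside, on the table; z up. The home of the blue master; one of three nests (blue, red, yellow) in a row, about 100 mm apart, in any order.
- master_red: steel master ball with a red band: 75.5 mm tall, upright round stem with a 25 mm ball on top; foot 30 mm across up to 20 mm, then a stem 26 mm across from 20 to 50 mm (grip here), ball centre at 63 mm; 0.22 kg. Origin: centre of its underside, z up. Stands in the red nest; leave alone.
- master_yellow: steel master ball with a yellow band: 75.5 mm tall, upright round stem with a 25 mm ball on top; foot 30 mm across up to 20 mm, then a stem 26 mm across from 20 to 50 mm (grip here), ball centre at 63 mm; 0.22 kg. Origin: centre of its underside, z up. Stands on the table; leave alone. Its yellow nest is empty and is the wrong one for the blue master.
- probe: touch probe, 135 mm long, standing tip down in its stand, loose by 2 mm. Origin: lowest point of the tip; z runs from tip to handle end, up at the start. Red tip ball 6 mm, thin stylus up to 28 mm, nose 18 mm across up to 55 mm, collar 32 mm across from 55 to 63 mm, orange round handle 22 mm across from 63 to 135 mm (grip at about 110 mm). 0.12 kg. Its tip starts 10 mm above the table.
- probe_tip (a point): the lowest point of the probe's tip ball (same place and axes as the probe's origin).
- stand: fixed black stand of the probe: upright block 50 x 50 mm, 65 mm high, with a 22 mm hole through it from the top, on a base 80 x 80 x 8 mm. The probe's nose is in the hole, its collar rests on top: lift it straight up by at least 60 mm to clear. Origin: centre of its underside, on the table.
- station: fixed check station: steel foot plate 200 x 120 mm, 12 mm high, long side along its x, which points away from the robot, turned by up to 0.35 rad. A tilting plate (80 x 94 mm) at x = +40 mm, between two cheeks 70 mm high (outer faces at y = +-59 mm), slopes down towards -x. The blue master starts near x = -60 mm. Origin: centre of the underside.
- spot (a point): centre of the red spot (12 mm wide, black ring round it) on top of the white sprung pad (36 mm wide). Moves with the pad. About 80 mm above the table. z points straight out of the pad, square to its face: up and leaning towards the robot by the slope angle; y is level, across the slope; x runs up the slope.
- slope (a joint): slope angle of the tilting plate and pad, rad: 0 is level, 0.17 to 0.44 at the start; it leans towards the station's -x. Stiff: it is clamped and stays put, nothing to adjust.
- pad (a joint): how far the sprung pad is pressed in along its own axis, m: 0 free, 0.008 at its stop. The spring gives 2.1 N at the start of the travel plus 0.7 N per mm: about 4.9 N at 4 mm, 7.7 N at the stop.
- ring_gauge: steel ring lying on the table, 60 mm across, 18 mm high; leave alone. Origin: centre of its underside.
- driver: screwdriver lying on the table; leave alone.
- cleaner: white bottle, 50 mm across, 130 mm tall; leave alone. Origin: centre of its underside.
- ball_jar: amber jar with steel cap, 56 mm across, 60 mm tall; leave alone. Origin: centre of its underside.

How it is judged:
On the way, in this order (a step that is already met when the one before it is completed fails the run):
1. the blue master stands fully down and upright in the blue nest and has been let go (horizontal distance between master_blue and nest_blue below 0.004 m and z of master_blue in the frame of nest_blue below 0.009 m and angle between master_blue's own z axis and vertical below 0.12 rad and contact force between the fingers and master_blue below 0.1 N and linear speed of master_blue below 0.03 m/s), for 0.2 s.
2. the probe is held by the fingers, lifted clear of its stand (contact force between the fingers and probe above 1 N and z of probe_tip in the frame of stand above 0.07 m), for 0.1 s.
At the end, for the whole second after the job is handed in: Blue master untouched in the blue nest: within 4 mm of centre, 3 mm of the floor, 7 degrees of upright. Fingers hold the probe still: tip within 5 mm of the spot, axis within 8 degrees of square to the pad, pad pressed in 1.5 to 6.5 mm (all of step 1 and distance between probe_tip and spot below 0.005 m and angle between the z axis of probe and the z axis of spot, either way round below 0.14 rad and z of probe in the frame of spot above -0.004 m and value of joint pad between 0.0015 and 0.0065 m and contact force between the fingers and probe above 1 N and linear speed of probe below 0.02 m/s); the arm keeps its last pose, push and grip.
It fails at once if the pad is driven to its stop (value of joint pad above 0.0078 m).
It fails at once if the blue master is tipped over (angle between master_blue's own z axis and vertical above 0.9 rad).
It fails at once if a red or yellow master is moved by more than 20 mm or knocked over (distance of any of master_red, master_yellow from where it was at the start of the episode above 0.02 m or angle between any of master_red, master_yellow's own z axis and vertical above 0.5 rad).
It fails at once if the ring gauge, screwdriver, bottle or jar is moved by more than 20 mm (distance of any of ring_gauge, driver, cleaner, ball_jar from where it was at the start of the episode above 0.02 m).
It also fails if it takes over 61 s, if anything falls off the work surface, if the arm or the gripper's body presses on something with over 40 N, if the wrist force passes 120 N, or if a joint passes its speed limit or range.

## Working session

There is one attempt and no reset: what is moved stays moved. The work goes in short steps, Python scripts to look and compute and a tool call to move; the robot and the scene stay as the last step left them, time stands still between calls to the robot, and variables do not carry over. Pictures are saved under pics/ and viewed, and the job is handed in when it is done.

Besides the shell and the picture viewer there is one more tool, called after "Call:" as name([rows], argument=value, ...), one row to a line, values as JSON. servo_tool: Moves the arm, as the interface text tells. Its arguments: {"type":"object","properties":{"deltas":{"type":"array","items":{"type":"array","items":{"type":"number"}}}},"required":["deltas"]}

```bash
mkdir -p pics; python3 - <<'E'
from station import manip
import cv2
for n in ["scene","side","wrist"]:
    c=manip.get_calibration(n); print(n,c)
    im=manip.read_camera(n); cv2.imwrite(f"pics/{n}0.png",im[:,:,::-1])
print(manip.get_obs())
E
```

```text
scene {'fx': 565.4784945368501, 'fy': 565.4784945368501, 'cx': 320.4699016419531, 'cy': 238.0370562309096, 'xyz': array([1.28076785, 0.56055622, 0.72593844]), 'rotation': array([0.20584453, 0.40231319, 0.79075071, 0.41289883])}
side {'fx': 485.94273572459156, 'fy': 485.94273572459156, 'cx': 313.46879902740517, 'cy': 242.38253698487904, 'xyz': array([0.40751198, 0.65903878, 0.74256471]), 'rotation': array([-0.0412627 ,  0.36367346,  0.92470937, -0.10464982])}
wrist {'fx': 371.64829954431775, 'fy': 371.64829954431775, 'cx': 315.65395397206015, 'cy': 231.81785594753393, 'xyz': array([ 0.26691852, -0.51400317,  0.37369526]), 'rotation': array([-0.12393793,  0.08829858, -0.56740654,  0.80925433])}
{'time_s': 0.15, 'qpos': array([-1.43413621e+00,  1.58907865e-01,  1.59796402e+00, -3.29553857e-05,
        1.38618581e+00, -2.10086380e-01]), 'joint_velocities': array([-0.00020352, -0.00190422, -0.00283969, -0.00043905, -0.00044848,
        0.00017174]), 'joint_efforts': array([ 5.76054972e-04, -3.96375632e+01, -3.31786609e+01, -1.82041226e-04,
        5.37843676e-03, -1.58893357e-05]), 'ee_pos': array([ 0.1953222 , -0.5403214 ,  0.23853051]), 'ee_rot': array([ 9.85007679e-01,  1.72508946e-01,  1.07023958e-05, -7.32618113e-04]), 'ft_force': array([0.79823877, 0.24447295, 0.33597638]), 'moment': array([-0.00507797, -0.01236563,  0.02583085]), 'finger_gap': 0.9987909927184894}
```

View pics/scene0.png

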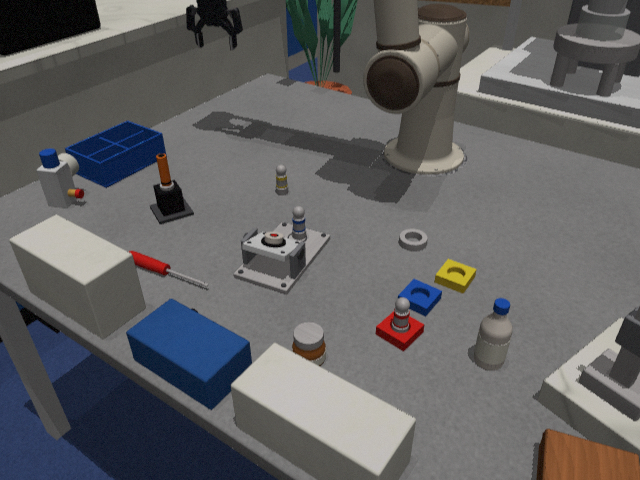

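View pics/side0.png

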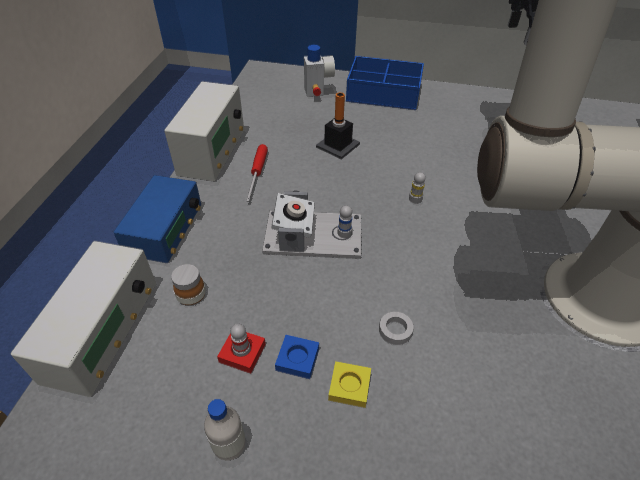

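View pics/wrist0.png

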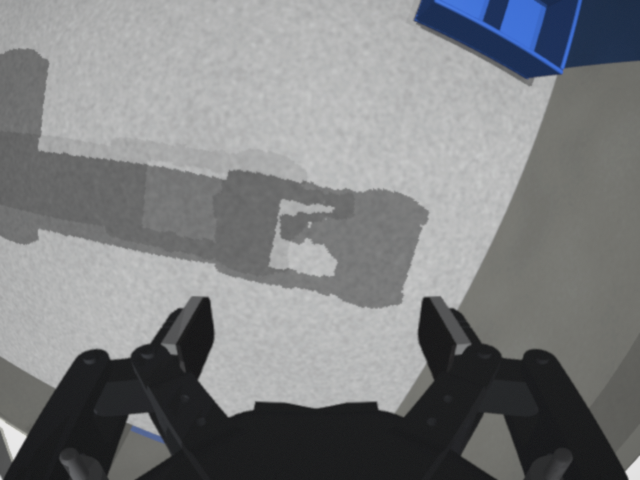

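The scene picture shows the station with the blue master at about (299,222), the blue nest (420,296), the probe (165,175) and the red spot (274,238). In the side view they are at (345,222), (297,355), (340,120) and (296,208). The wrist sees only bare table. I'll zoom in for exact pixels.

```bash
cat > h.py <<'E'
import numpy as np, cv2
from scipy.spatial.transform import Rotation as R
from scipy.optimize import least_squares
class Cam:
    def __init__(s,c,fish=False):
        s.f=c['fx'];s.cx=c['cx'];s.cy=c['cy'];s.t=np.array(c['xyz']);s.R=R.from_quat(c['rotation']).as_matrix();s.fish=fish
    def proj(s,P):
        p=(np.atleast_2d(P)-s.t)@s.R
        x,y,z=p[:,0],-p[:,1],-p[:,2]
        if s.fish:
            r=np.hypot(x,y);th=np.arctan2(r,z);k=np.where(r>1e-9,th/np.maximum(r,1e-9),1/z)
            return np.c_[s.cx+s.f*k*x,s.cy+s.f*k*y]
        return np.c_[s.cx+s.f*x/z,s.cy+s.f*y/z]
    def ray(s,uv):
        a=(uv[0]-s.cx)/s.f;b=(uv[1]-s.cy)/s.f
        if s.fish:
            th=np.hypot(a,b);k=np.sin(th)/th if th>1e-9 else 1
            d=np.array([a*k,-b*k,-np.cos(th)])
        else: d=np.array([a,-b,-1.])
        d=s.R@d;return d/np.linalg.norm(d)
    def at_z(s,uv,z):
        d=s.ray(uv);return s.t+d*(z-s.t[2])/d[2]
def tri(obs):
    A=np.zeros((3,3));b=np.zeros(3)
    for c,uv in obs:
        d=c.ray(uv);M=np.eye(3)-np.outer(d,d);A+=M;b+=M@c.t
    p=np.linalg.solve(A,b)
    return p,[np.round(c.proj(p)[0]-np.array(uv),2) for c,uv in obs]
def crop(src,x0,y0,w,h,k,dst):
    im=cv2.imread(src)[y0:y0+h,x0:x0+w];im=cv2.resize(im,None,fx=k,fy=k,interpolation=cv2.INTER_CUBIC)
    for i in range(0,w,10):
        cv2.line(im,(i*k,0),(i*k,8 if i%50 else 16),(0,255,0),1)
        if i%20==0: cv2.putText(im,str(x0+i),(i*k,26),0,.4,(0,255,0),1)
    for i in range(0,h,10):
        cv2.line(im,(0,i*k),(8,i*k),(0,255,0),1)
        if i%20==0: cv2.putText(im,str(y0+i),(10,i*k+5),0,.4,(0,255,0),1)
    cv2.imwrite(dst,im)
def cams():
    from station import manip
    return Cam(manip.get_calibration('scene')),Cam(manip.get_calibration('side')),Cam(manip.get_calibration('wrist'),True)
E
python3 - <<'E'
from h import *
crop('pics/scene0.png',230,190,110,100,7,'pics/c1.png')
crop('pics/side0.png',255,185,115,80,6,'pics/c2.png')
crop('pics/scene0.png',360,250,130,110,6,'pics/c3.png')
crop('pics/side0.png',200,305,190,110,4,'pics/c4.png')
crop('pics/scene0.png',140,145,60,80,7,'pics/c5.png')
crop('pics/side0.png',310,85,60,75,7,'pics/c6.png')
E
```

```text
(no output)
```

View pics/c1.png

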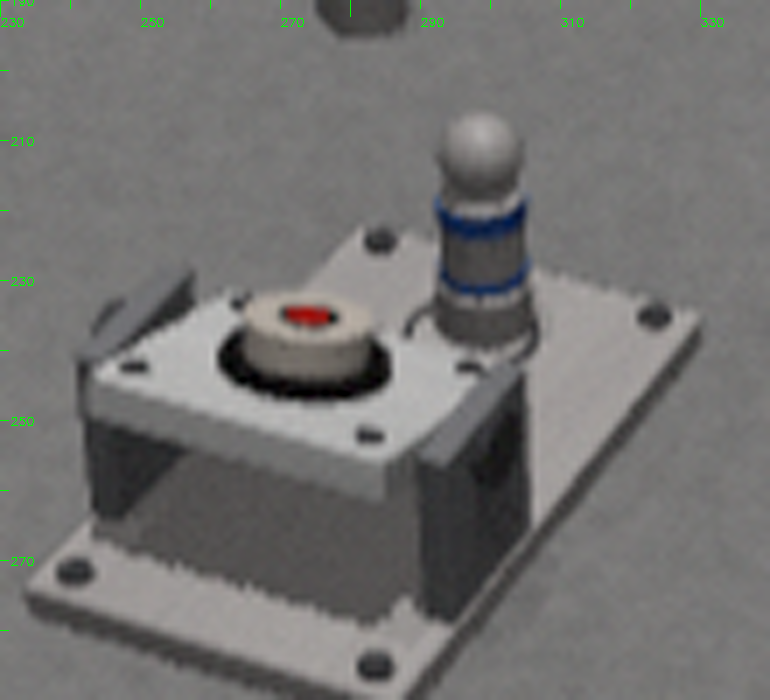

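View pics/c2.png

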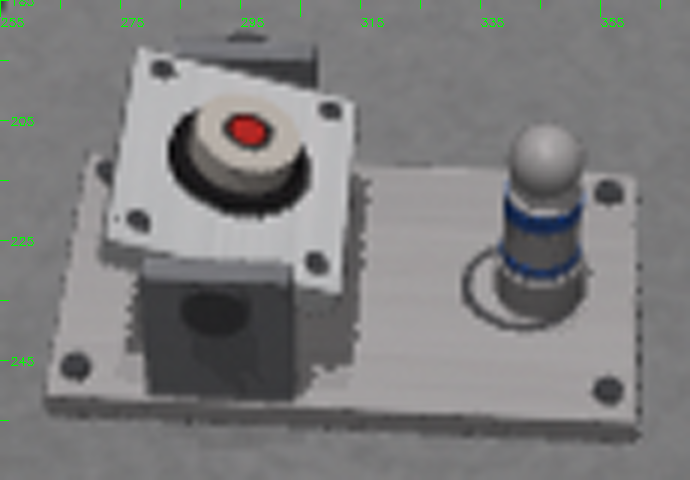

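View pics/c3.png

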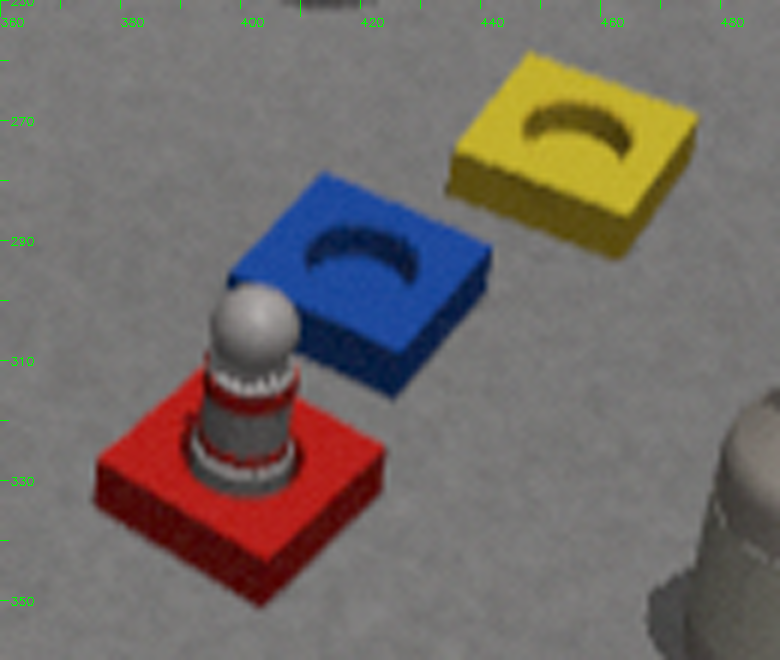

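View pics/c4.png

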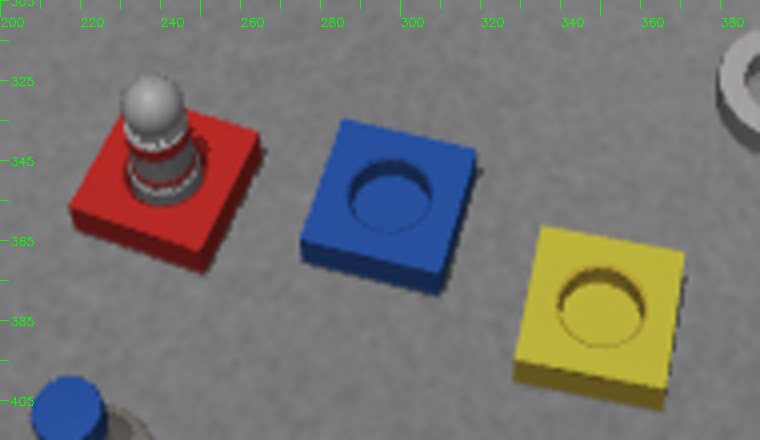

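View pics/c5.png

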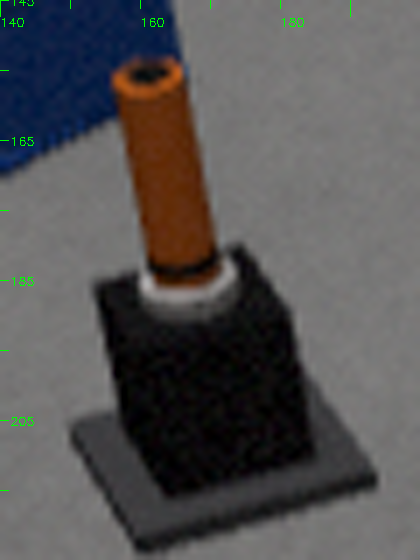

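View pics/c6.png

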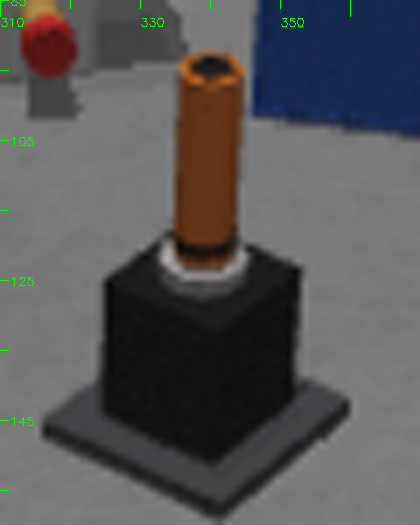

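```bash
python3 - <<'E'
from h import *
sc,si,wr=cams()
def S(x,y,x0,y0,k): return np.array([x0+(x+.5)/k-.5,y0+(y+.5)/k-.5])
a=lambda x,y:S(x,y,230,190,7); b=lambda x,y:S(x,y,255,185,6)
def T(n,u,v):
    p,r=tri([(sc,u),(si,v)]);print(n,p.round(4),r[0],r[1]);return p
ball=T('ball',a(480,155),b(546,160))
spot=T('spot',a(308,316),b(247,129))
tb=[T('tb',a(*u),b(*v)) for u,v in [((243,301),(163,68)),((470,367),(329,110)),((371,434),(316,262)),((134,367),(138,220))]]
fb=[T('fb',a(*u),b(*v)) for u,v in [((380,241),(608,192)),((655,316),(608,390)),((375,666),(75,366)),((75,572),(105,172))]]
c=lambda x,y:S(x,y,360,250,6); d=lambda x,y:S(x,y,200,305,4)
nb=[T('nb',c(*u),d(*v)) for u,v in [((323,172),(476,150)),((491,247),(438,273)),((396,352),(302,240)),((232,277),(344,120))]]
print('nest',np.mean(nb,0))
for v in [(476,150),(438,273),(302,240),(344,120)]: print(si.at_z(d(*v),.02).round(4))
for v in [(323,172),(491,247),(396,352),(232,277)]: print(sc.at_z(c(*v),.02).round(4))
e=lambda x,y:S(x,y,140,145,7); f=lambda x,y:S(x,y,310,85,7)
pt=T('ptop',e(150,74),f(211,70)); pb=T('pjoint',e(184,272),f(206,250))
# yellow master, ring etc
print('ym',T('ym',(281,169),(419.5,177)))
x=np.mean(tb,0); n=np.linalg.svd(tb-x)[2][2]; n*=np.sign(n[2]); print('plate n',n,np.arccos(n[2]),np.arctan2(n[1],n[0]))
m=np.mean(fb,0);ux=(fb[2]+fb[3]-fb[0]-fb[1]);print('station',m,'yaw',np.arctan2(ux[1],ux[0]))
l=fb[0]+fb[3]-fb[1]-fb[2];print('y-dir yaw',np.arctan2(l[1],l[0])-np.pi/2)
E
```

```text
ball [ 0.5035 -0.047   0.0716] [0.   0.01] [ 0.   -0.01]
spot [ 0.6028 -0.0326  0.0778] [-0.08 -0.12] [-0.03  0.14]
tb [ 0.6306 -0.0314  0.1002] [-0.15 -0.24] [-0.06  0.27]
tb [ 0.5764 -0.0111  0.0791] [ -6.32 -10.82] [-3.42 12.08]
tb [ 0.5793 -0.0317  0.0212] [0.04 0.05] [ 0.01 -0.06]
tb [ 0.6411 -0.0452  0.0514] [ 8.11 10.89] [  2.11 -12.54]
fb [ 0.4875 -0.1008  0.0098] [0.05 0.07] [ 0.02 -0.09]
fb [ 0.4715 -0.0057  0.0098] [0.08 0.12] [ 0.04 -0.15]
fb [0.6504 0.0249 0.0106] [0.05 0.06] [ 0.02 -0.07]
fb [ 0.6672 -0.0695  0.0109] [0.12 0.17] [ 0.04 -0.18]
nb [0.4979 0.2252 0.0163] [0.25 0.27] [ 0.11 -0.4 ]
nb [0.5005 0.2852 0.0165] [0.22 0.22] [ 0.1  -0.35]
nb [0.5591 0.2821 0.0151] [0.39 0.39] [ 0.18 -0.58]
nb [0.5571 0.2239 0.0154] [-0.08 -0.08] [-0.03  0.12]
nest [0.52864811 0.25409855 0.01582917]
[0.4974 0.2282 0.02  ]
[0.5001 0.2876 0.02  ]
[0.558  0.2857 0.02  ]
[0.5562 0.2265 0.02  ]
[0.5015 0.2262 0.02  ]
[0.504  0.2859 0.02  ]
[0.5635 0.283  0.02  ]
[0.562  0.2263 0.02  ]
ptop [ 0.5786 -0.3631  0.1421] [0.05 0.1 ] [ 0.02 -0.11]
pjoint [ 0.5782 -0.3662  0.0697] [-0.05 -0.09] [-0.02  0.1 ]
ym [ 0.3668 -0.2012  0.0612] [-0.03 -0.05] [-0.01  0.06]
ym [ 0.36683835 -0.20116212  0.06117636]
plate n [-0.36752317 -0.8964926   0.24744239] 1.3207566648428846 -1.9598565049425947
station [ 0.56916173 -0.03778311  0.01026384] yaw 0.17107643470362163
y-dir yaw -2.9704511798571183
```

The upper slope bolts were mismatched between the two views, so I'll redo those. The heights also come out about 3 mm low in general, which means a camera bias to correct. A joint fit with the known heights will give better estimates.

```bash
cat >> h.py <<'E'
def move(target_p,yaw=None,Rt=None):
    """prints tool-frame delta from measured pose"""
    from station import manip
    o=manip.get_obs();R0=R.from_quat(o['ee_rot'])
    if Rt is None: Rt=R.from_euler('z',yaw)*R.from_euler('x',np.pi)
    d=R0.inv().apply(np.array(target_p)-o['ee_pos'])*100; w=np.degrees((R0.inv()*Rt).as_rotvec())
    print('t',o['time_s'],'pos',o['ee_pos'].round(4),'delta cm',d.round(2),'deg',w.round(2),'gap',round(o['finger_gap'],3),'F',o['ft_force'].round(2))
    return d,w
E
python3 - <<'E'
from h import *
sc,si,wr=cams()
def S(x,y,x0,y0,k): return np.array([x0+(x+.5)/k-.5,y0+(y+.5)/k-.5])
a=lambda x,y:S(x,y,230,190,7); b=lambda x,y:S(x,y,255,185,6)
c=lambda x,y:S(x,y,360,250,6); d=lambda x,y:S(x,y,200,305,4)
e=lambda x,y:S(x,y,140,145,7); f=lambda x,y:S(x,y,310,85,7)
P=[('ball',a(480,155),b(546,160),.075),('spot',a(308,316),b(247,129),None)]
P+=[('tb',a(*u),b(*v),None) for u,v in [((243,301),(329,110)),((470,367),(316,262)),((371,434),(138,220)),((134,367),(163,68))]]
P+=[('fb',a(*u),b(*v),.013) for u,v in [((380,241),(608,192)),((655,316),(608,390)),((375,666),(75,366)),((75,572),(105,172))]]
P+=[('nb',c(*u),d(*v),.02) for u,v in [((323,172),(476,150)),((491,247),(438,273)),((396,352),(302,240)),((232,277),(344,120))]]
P+=[('ptop',e(150,74),f(211,70),.145),('pj',e(184,272),f(206,250),.075),('ym',(281,169),(419.5,177),.063)]
n=len(P);X0=np.array([tri([(sc,u),(si,v)])[0] for _,u,v,_ in P])
def mk(c,q):
    import copy;k=copy.copy(c);k.t=c.t+q[:3];k.R=R.from_rotvec(q[3:6]).as_matrix()@c.R;return k
def res(x):
    A=mk(sc,x[:6]);B=mk(si,x[6:12]);X=x[12:].reshape(-1,3);r=[]
    r+=list(((A.proj(X)-[p[1] for p in P])/.5).ravel());r+=list(((B.proj(X)-[p[2] for p in P])/.5).ravel())
    r+=[(X[i,2]-p[3])/.0007 for i,p in enumerate(P) if p[3]]
    for k in (0,6): r+=list(x[k:k+3]/.0015)+list(x[k+3:k+6]/.002)
    return r
s=least_squares(res,np.r_[np.zeros(12),X0.ravel()],x_scale='jac');X=s.x[12:].reshape(-1,3)
print(s.cost,s.x[:12].round(4))
np.save('camcorr.npy',s.x[:12])
for p,x in zip(P,X): print(p[0],x.round(4))
tb=X[2:6];x=tb.mean(0);nn=np.linalg.svd(tb-x)[2][2];nn*=np.sign(nn[2]);print('plate n',nn,np.arccos(nn[2]),np.arctan2(-nn[1],-nn[0]),x)
fb=X[6:10];ux=(fb[2]+fb[3]-fb[0]-fb[1]);print('station',fb.mean(0),'yaw',np.arctan2(ux[1],ux[0]))
print('nest',X[10:14].mean(0), 'probe',X[14],X[15])
move([X[0,0],X[0,1],.2],.171)
E
```

```text
5.040679540462014 [-0.0005  0.0005  0.0008  0.0003  0.0012 -0.0007  0.0005 -0.0005 -0.0001
 -0.0003 -0.0005 -0.0001]
ball [ 0.5038 -0.0443  0.075 ]
spot [ 0.6027 -0.0301  0.0809]
tb [ 0.5842 -0.0704  0.0581]
tb [0.5715 0.0023 0.0573]
tb [0.6287 0.0124 0.074 ]
tb [ 0.6408 -0.0617  0.0731]
fb [ 0.4878 -0.098   0.0131]
fb [ 0.4719 -0.0033  0.0131]
fb [0.65   0.0267 0.0132]
fb [ 0.6667 -0.0676  0.0132]
nb [0.4983 0.2271 0.02  ]
nb [0.5008 0.2867 0.02  ]
nb [0.5594 0.284  0.0196]
nb [0.5574 0.2259 0.0197]
ptop [ 0.5786 -0.3595  0.145 ]
pj [ 0.5787 -0.3606  0.0746]
ym [ 0.3672 -0.1989  0.0633]
plate n [-0.26100445 -0.04546553  0.96426633] 0.2681362884436546 0.1724639473525155 [ 0.60630458 -0.02935661  0.0656175 ]
station [ 0.56909504 -0.0355396   0.01314087] yaw 0.16769349614252327
nest [0.52896912 0.25594044 0.019842  ] probe [ 0.57860057 -0.35953114  0.14499384] [ 0.5787202  -0.36063315  0.0746148 ]
t 0.15 pos [ 0.1953 -0.5403  0.2385] delta cm [ 45.87 -36.16   3.92] deg [-8.000e-02 -1.000e-02  1.007e+01] gap 0.999 F [0.8  0.24 0.34]
```

Call:
servo_tool([
  [45.9,-36.2,3.9,0,0,10,0],
  [45.9,-36.2,3.9,0,0,10,0],
  [45.9,-36.2,3.9,0,0,10,0],
  [45.9,-36.2,3.9,0,0,10,0],
  [45.9,-36.2,3.9,0,0,10,0],
  [45.9,-36.2,3.9,0,0,10,0],
  [45.9,-36.2,3.9,0,0,10,0],
  [45.9,-36.2,3.9,0,0,10,0],
  [45.9,-36.2,3.9,0,0,10,0],
  [45.9,-36.2,3.9,0,0,10,0],
  [45.9,-36.2,3.9,0,0,10,0],
  [45.9,-36.2,3.9,0,0,10,0],
  [45.9,-36.2,3.9,0,0,10,0],
  [45.9,-36.2,3.9,0,0,10,0],
  [45.9,-36.2,3.9,0,0,10,0],
  [45.9,-36.2,3.9,0,0,10,0],
  [45.9,-36.2,3.9,0,0,10,0],
  [45.9,-36.2,3.9,0,0,10,0],
])

```text
time_s: 1.65
ee_pos: [0.5036, -0.0453, 0.2002]
ee_rot: [0.996, 0.085, -0.0, 0.0]
ft_force: [-0.1, -0.3, 0.4]
finger_gap: 1.003
```

```bash
python3 - <<'E'
from h import *
from station import manip
sc,si,wr=cams()
np.save('w1.npy',{k:v for k,v in manip.get_calibration('wrist').items()},allow_pickle=True)
cv2.imwrite('pics/w1.png',manip.read_camera('wrist')[:,:,::-1])
o=manip.get_obs();print(o['ee_pos'],o['ee_rot'],o['qpos'].round(3),o['time_s'])
print('pred ball',wr.proj([.5038,-.0443,.075]),'spot',wr.proj([.6027,-.0301,.0809]),'nest',wr.proj([.529,.256,.02]))
crop('pics/w1.png',0,0,640,480,1,'pics/w1b.png')
E
```

```text
[ 0.50360279 -0.04553128  0.20032998] [ 9.96377847e-01  8.50362316e-02 -9.27836780e-05  1.29291330e-04] [-0.329  0.011  1.833 -0.     1.298  1.071] 1.7
pred ball [[315.00903308 223.27848658]] spot [[319.26755579  82.99753285]] nest [[ 34.46290106 139.94624248]]
```

View pics/w1b.png

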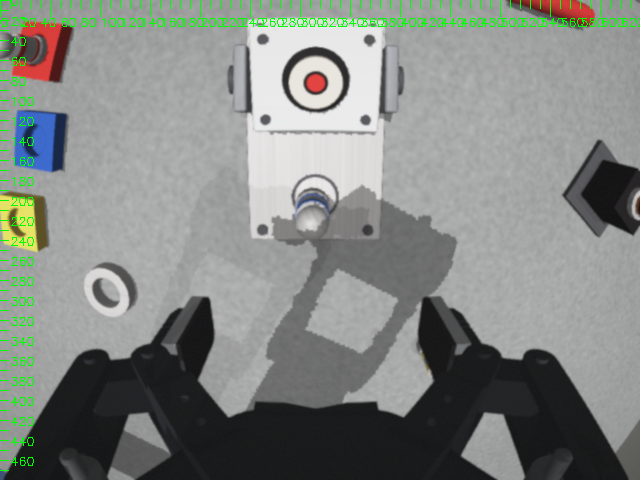

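```bash
python3 - <<'E'
from h import *
crop('pics/w1.png',270,165,90,85,7,'pics/c7.png')
crop('pics/w1.png',0,100,110,75,7,'pics/c8.png')
crop('pics/w1.png',150,280,330,130,2,'pics/c9.png')
im=cv2.imread('pics/w1.png').astype(int);b,g,r=im[...,0],im[...,1],im[...,2]
m=(r>150)&(g<90)&(b<90);m[:,:280]=0;m[:,360:]=0;m[:55]=0;m[110:]=0
ys,xs=np.nonzero(m);print('spot',xs.mean(),ys.mean(),len(xs))
c=np.load('w1.npy',allow_pickle=True).item();wr=Cam(c,True)
for z in (.2,.192,.211): print(wr.proj([.5036,-.0455,z]))
E
```

```text
spot 315.432 82.556 250
[[317.16072051 308.53116143]]
[[317.10099013 299.5510846 ]]
[[317.25139187 322.2765588 ]]
```

View pics/c7.png

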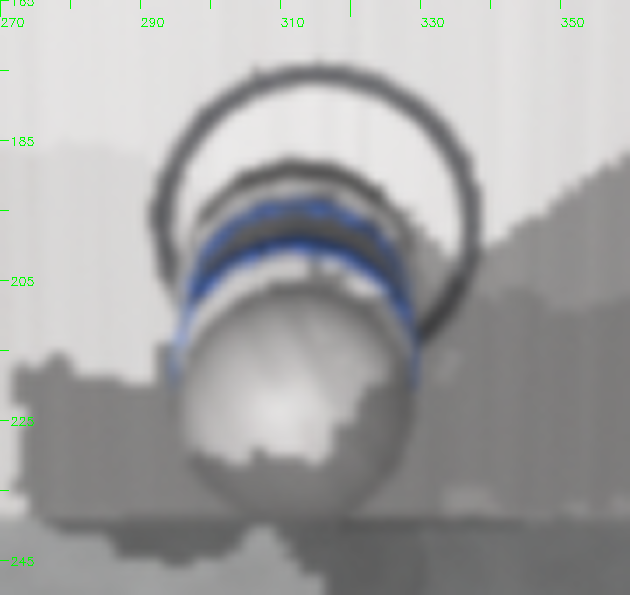

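View pics/c8.png

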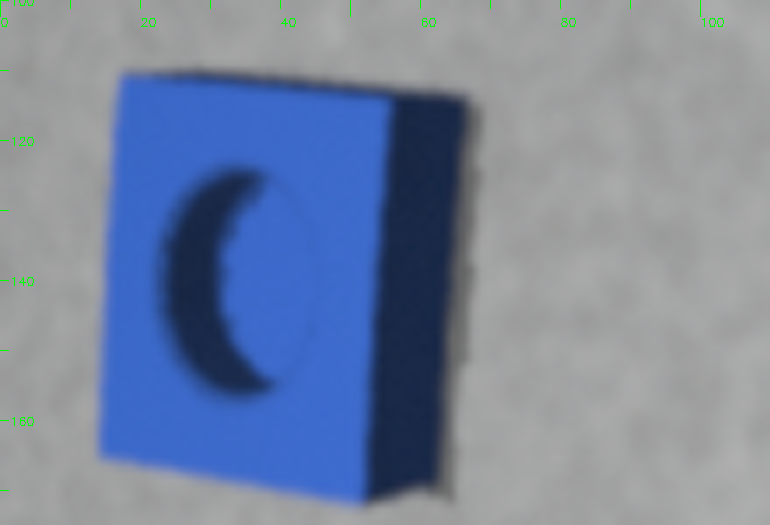

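View pics/c9.png

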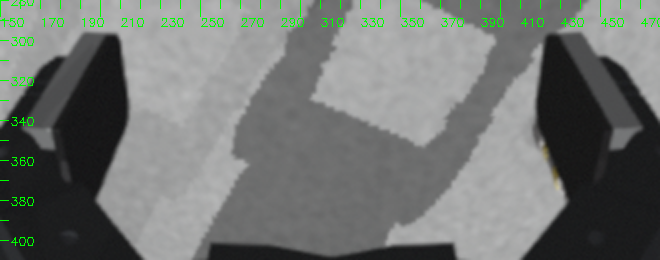

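The wrist view agrees to within 1–2 mm: ball at (312.6,222) against a predicted (315,223), spot at (315.4,82.6), nest rim centre at (34,140) exactly as predicted. The jaws' midpoint is near column 316. I'm descending onto the stem.

```bash
python3 - <<'E'
from h import *
move([.5043,-.0430,.0440],.17)
E
```

```text
t 1.7 pos [ 0.5036 -0.0455  0.2003] delta cm [ 0.11 -0.24 15.63] deg [0.01 0.01 0.02] gap 1.0 F [-0.9  -1.59  0.22]
```

Call:
servo_tool([
  [0.1,-0.2,4,0,0,0,0],
  [0.1,-0.2,7,0,0,0,0],
  [0.1,-0.2,10,0,0,0,0],
  [0.1,-0.2,12.5,0,0,0,0],
  [0.1,-0.2,14.5,0,0,0,0],
  [0.1,-0.2,15.6,0,0,0,0],
  [0.1,-0.2,15.6,0,0,0,0.3],
  [0.1,-0.2,15.6,0,0,0,0.5],
  [0.1,-0.2,15.6,0,0,0,0.6],
  [0.1,-0.2,15.6,0,0,0,0.7],
  [0.1,-0.2,15.6,0,0,0,1],
  [0.1,-0.2,15.6,0,0,0,1],
  [0.1,-0.2,15.6,0,0,0,1],
  [0.1,-0.2,15.6,0,0,0,1],
  [0.1,-0.2,15.6,0,0,0,1],
])

```text
time_s: 2.95
ee_pos: [0.5058, -0.0423, 0.0459]
ee_rot: [0.996, 0.086, 0.001, 0.0]
ft_force: [-1.0, 0.7, 5.7]
finger_gap: 0.282
```

```bash
python3 - <<'E'
from h import *
from station import manip
cv2.imwrite('pics/w2.png',manip.read_camera('wrist')[:,:,::-1])
cv2.imwrite('pics/side2.png',manip.read_camera('side')[:,:,::-1])
move([.5043,-.0430,.0440],.17)
crop('pics/w2.png',170,180,300,240,2,'pics/c10.png')
crop('pics/side2.png',255,125,150,140,4,'pics/c11.png')
E
```

```text
t 3.05 pos [ 0.5058 -0.0423  0.0459] delta cm [-0.16  0.04  0.19] deg [ 0.06 -0.13  0.15] gap 0.281 F [-1.39  0.45  7.31]
```

View pics/c10.png

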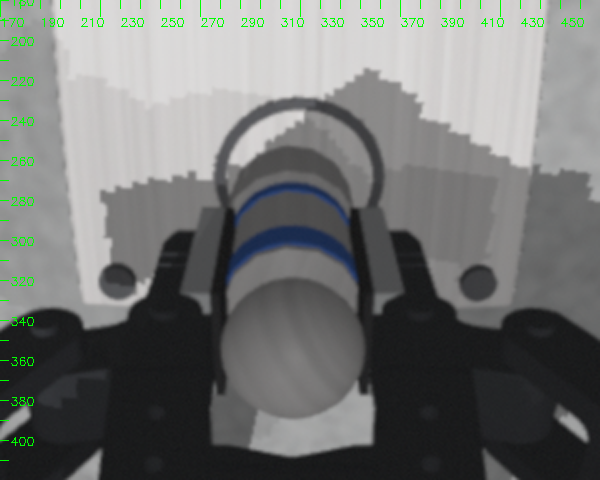

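View pics/c11.png

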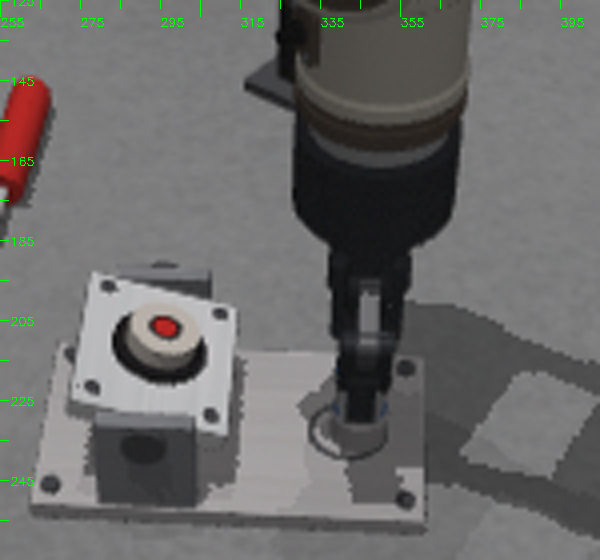

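The stem is between the pads (gap 0.28). The master stands upright and the fingertips are low, near the foot shoulder. I'll lift and check.

Call:
servo_tool([
  [0,0,-0.5,0,0,0,1],
  [0,0,-1.5,0,0,0,1],
  [0,0,-4,0,0,0,1],
  [0,0,-7,0,0,0,1],
  [0,0,-9,0,0,0,1],
  [0,0,-9,0,0,0,1],
  [0,0,-9,0,0,0,1],
])

```text
time_s: 3.63
ee_pos: [0.5056, -0.0424, 0.1358]
ee_rot: [0.996, 0.086, 0.002, 0.001]
ft_force: [0.5, -0.1, -1.8]
finger_gap: 0.282
```

```bash
python3 - <<'E'
from h import *
move([.529,.256,.13],.17)
E
```

```text
t 3.6333 pos [ 0.5056 -0.0424  0.1358] delta cm [  7.43 -29.     0.55] deg [ 0.09 -0.17  0.14] gap 0.282 F [ 0.47 -0.15 -1.8 ]
```

Call:
servo_tool([
  [0.8,-3,0,0,0,0,1],
  [1.7,-6.5,0,0,0,0,1],
  [2.6,-10,0,0,0,0,1],
  [3.5,-13.5,0,0,0,0,1],
  [4.4,-17,0,0,0,0,1],
  [5.3,-20.5,0,0,0,0,1],
  [6.1,-24,0,0,0,0,1],
  [6.8,-26.8,0,0,0,0,1],
  [7.3,-28.5,0.4,0,0,0,1],
  [7.4,-29,0.6,0,0,0,1],
  [7.4,-29,0.6,0,0,0,1],
  [7.4,-29,0.6,0,0,0,1],
  [7.4,-29,0.6,0,0,0,1],
])

```text
time_s: 4.72
ee_pos: [0.5275, 0.2549, 0.1276]
ee_rot: [0.996, 0.085, -0.001, 0.0]
ft_force: [-0.1, 0.2, -2.2]
finger_gap: 0.279
```

```bash
python3 - <<'E'
from h import *
from station import manip
sc,si,wr=cams()
for n in ('wrist','side','scene'): cv2.imwrite(f'pics/{n}3.png',manip.read_camera(n)[:,:,::-1])
move([.529,.256,.13],.17)
o=manip.get_obs()
print('pred nest rim pts',wr.proj([.529,.256,.02]))
crop('pics/wrist3.png',200,150,260,230,3,'pics/c12.png')
crop('pics/side3.png',240,230,130,150,4,'pics/c13.png')
crop('pics/scene3.png',370,190,130,130,4,'pics/c14.png')
E
```

```text
t 4.8667 pos [0.5281 0.2552 0.1284] delta cm [ 0.1  -0.07 -0.16] deg [ 0.01 -0.    0.04] gap 0.28 F [-0.49 -0.51 -1.7 ]
pred nest rim pts [[315.15369458 228.53035363]]
```

View pics/c12.png

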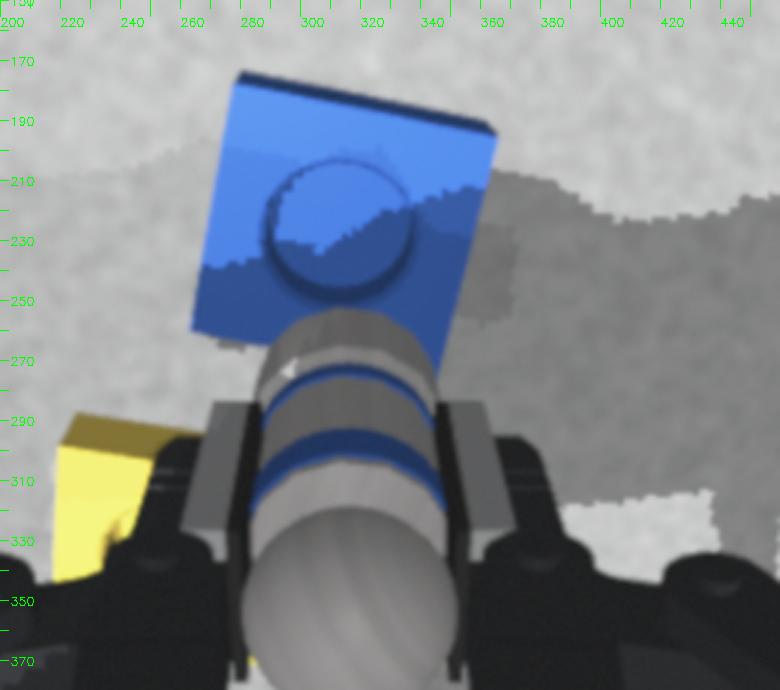

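View pics/c13.png

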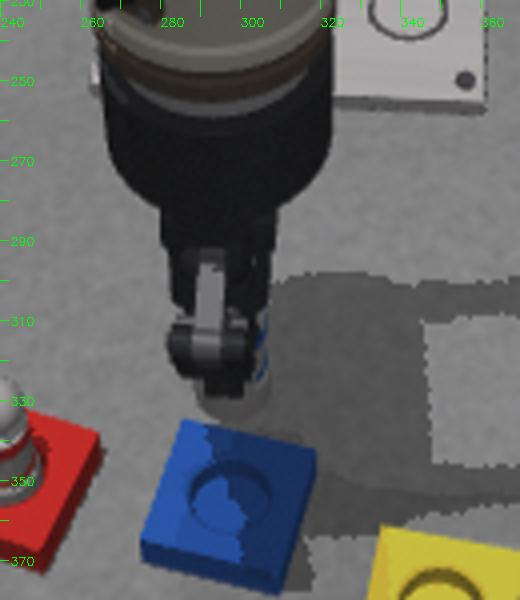

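View pics/c14.png

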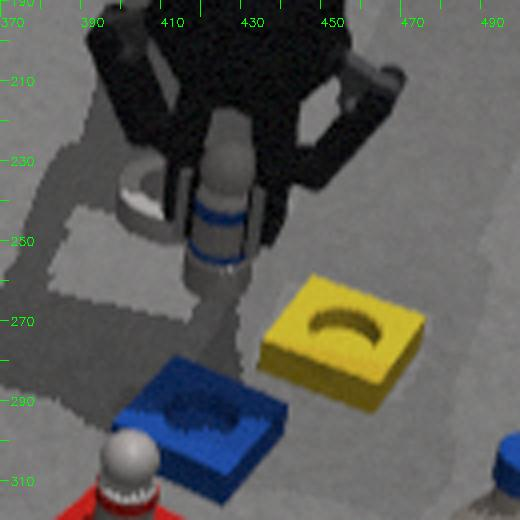

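```bash
cat >> h.py <<'E'
def cams2():
    sc,si,wr=cams();x=np.load('camcorr.npy')
    for c,q in ((sc,x[:6]),(si,x[6:])): c.t=c.t+q[:3];c.R=R.from_rotvec(q[3:]).as_matrix()@c.R
    return sc,si,wr
E
python3 - <<'E'
from h import *
sc,si,wr=cams2()
zb=.1284-.0459+.012; print('base z',zb)
print('TCP', .5281,.2552)
print('wrist ball',wr.at_z((316.5,354.8),zb+.063),'rim',wr.at_z((312.5,226.8),.02))
print('scene ball',sc.at_z((426.9,230.9),zb+.063))
# foot bottom edge front in wrist: row 307/3+150 =252 (far edge of foot bottom)
print('foot far edge',wr.at_z((314.5,252),zb))
# predicted outlines for a master at offset d along tool x
t=np.array([np.cos(.17),np.sin(.17),0])
for d in (-.003,0,.003):
    c=np.array([.5281,.2552,0])+d*t
    print(d,wr.proj(c+[0,0,zb+.063]),wr.proj(c+t*.015+[0,0,zb]),sc.proj(c+[0,0,zb+.063]))
E
```

```text
base z 0.09449999999999999
TCP 0.5281 0.2552
wrist ball [0.52575149 0.2549016  0.1575    ] rim [0.53039358 0.2582663  0.02      ]
scene ball [0.52399232 0.25214941 0.1575    ]
foot far edge [0.54017757 0.25829987 0.0945    ]
-0.003 [[316.79060521 356.2327789 ]] [[316.57957072 252.8258046 ]] [[427.93539625 231.70379469]]
0 [[316.81598288 349.39087527]] [[316.59347273 247.02959748]] [[427.43301046 232.62340397]]
0.003 [[316.84167138 342.36334232]] [[316.60737233 241.16727971]] [[426.92836717 233.54714556]]
```

Both cameras agree that the master sits about (4.8, 3.6) mm short of the nest centre. I'll shift by that, descend to just above the nest and look again.

```bash
python3 - <<'E'
from h import *
move([.5329,.2588,.066],.17)
E
```

```text
t 4.8667 pos [0.5281 0.2552 0.1284] delta cm [ 0.53 -0.28  6.24] deg [ 0.01 -0.    0.04] gap 0.28 F [-0.49 -0.51 -1.7 ]
```

Call:
servo_tool([
  [0.5,-0.3,1.5,0,0,0,1],
  [0.5,-0.3,3.5,0,0,0,1],
  [0.5,-0.3,5.2,0,0,0,1],
  [0.5,-0.3,6.2,0,0,0,1],
  [0.5,-0.3,6.2,0,0,0,1],
  [0.5,-0.3,6.2,0,0,0,1],
  [0.5,-0.3,6.2,0,0,0,1],
])

```text
time_s: 5.45
ee_pos: [0.5333, 0.2601, 0.0676]
ee_rot: [0.996, 0.086, 0.001, -0.0]
ft_force: [0.5, -0.6, -1.4]
finger_gap: 0.286
```

```bash
python3 - <<'E'
from h import *
from station import manip
sc,si,wr=cams()
for n in ('wrist','side','scene'): cv2.imwrite(f'pics/{n}4.png',manip.read_camera(n)[:,:,::-1])
move([.5329,.2588,.066],.17)
crop('pics/wrist4.png',210,150,220,230,3,'pics/c12.png')
crop('pics/side4.png',260,300,80,80,7,'pics/c13.png')
crop('pics/scene4.png',380,240,80,80,7,'pics/c14.png')
E
```

```text
t 5.6 pos [0.5333 0.2602 0.0677] delta cm [-0.06  0.13  0.17] deg [-0.01 -0.14  0.13] gap 0.278 F [ 0.74  0.21 -1.7 ]
```

View pics/c12.png

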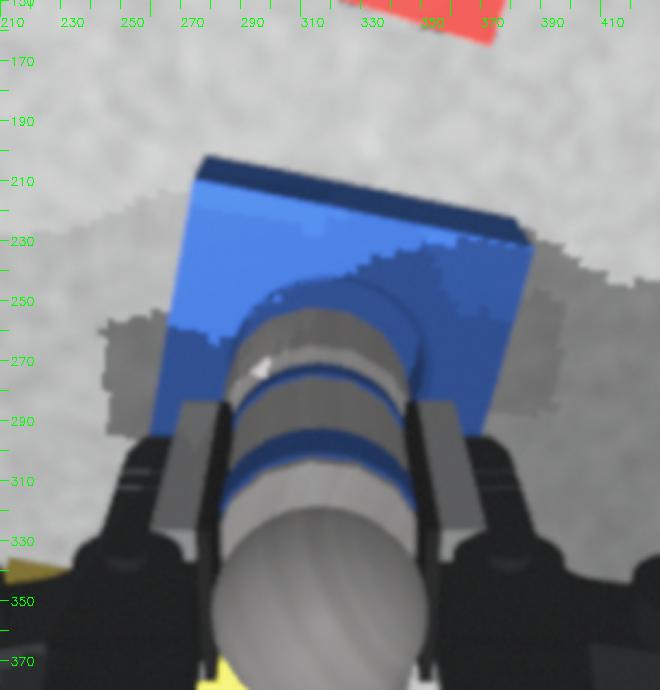

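View pics/c13.png

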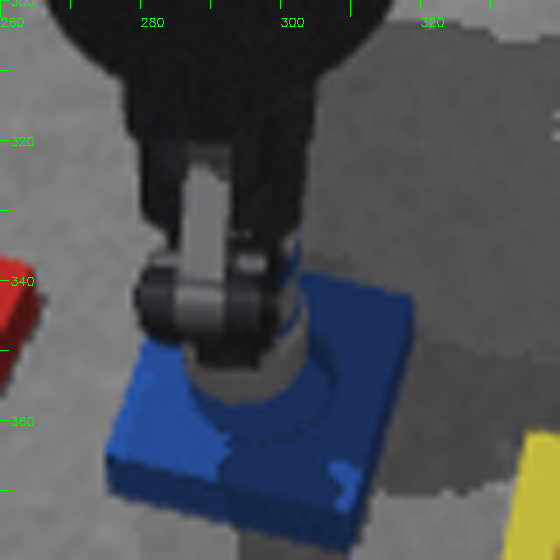

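View pics/c14.png

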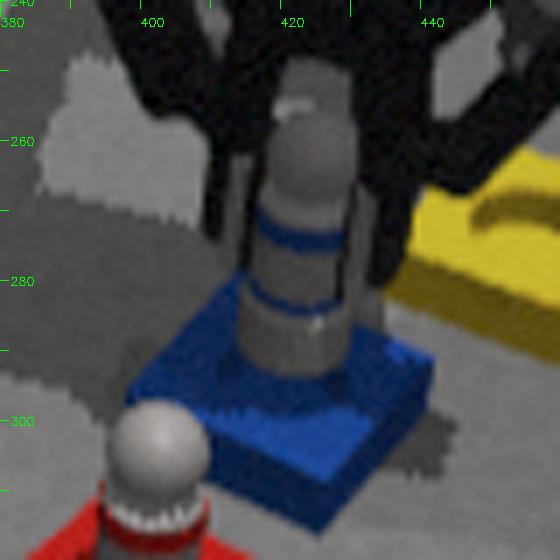

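```bash
python3 - <<'E'
from h import *
sc,si,wr=cams2()
a=np.linspace(0,2*np.pi,200);ci=np.c_[np.cos(a),np.sin(a),0*a]
zb=.0677-.0339
def ext(c,r,z):
    p=wr.proj(ci*r+[c[0],c[1],z]);return 'L%.1f R%.1f T%.1f B%.1f'%(p[:,0].min(),p[:,0].max(),p[:,1].min(),p[:,1].max())
for c in [(.5304,.2583),(.529,.256),(.5304,.257),(.530,.2595)]: print(c,'rim',ext(c,.017,.02), 'in tgt: R352.2 T242.3')
t=np.array([np.cos(.17),np.sin(.17)])
for d in (-.004,-.0025,-.001): print('foot',d,ext(np.array([.5333,.2602])+d*t,.015,zb), 'tgt T252.5 L286 R347')
def ext2(cam,c,r,z):
    p=cam.proj(ci*r+[c[0],c[1],z]);return 'L%.1f R%.1f T%.1f B%.1f'%(p[:,0].min(),p[:,0].max(),p[:,1].min(),p[:,1].max())
c=np.array([.5333,.2602])-.0025*t
print('scene foot',ext2(sc,c,.015,zb),'seen L413 R430 B293.5;  side',ext2(si,c,.015,zb),'seen B357.2 R303')
print('side rim',ext2(si,(.529,.256),.017,.02), 'seen R307 B362.5')
E
```

```text
(0.5304, 0.2583) rim L287.6 R350.9 T240.4 B298.5 in tgt: R352.2 T242.3
(0.529, 0.256) rim L291.4 R354.5 T243.6 B301.3 in tgt: R352.2 T242.3
(0.5304, 0.257) rim L289.9 R353.2 T240.8 B298.8 in tgt: R352.2 T242.3
(0.53, 0.2595) rim L285.2 R348.6 T240.7 B298.8 in tgt: R352.2 T242.3
foot -0.004 L286.9 R346.5 T254.9 B308.8 tgt T252.5 L286 R347
foot -0.0025 L286.8 R346.6 T252.0 B306.2 tgt T252.5 L286 R347
foot -0.001 L286.7 R346.7 T249.2 B303.7 tgt T252.5 L286 R347
scene foot L413.7 R430.1 T283.3 B294.1 seen L413 R430 B293.5;  side L286.1 R304.3 T342.6 B358.6 seen B357.2 R303
side rim L286.9 R307.2 T344.2 B362.2 seen R307 B362.5
```

```bash
python3 - <<'E'
from h import *
move([.5319,.2578,.0399],.17)
E
```

```text
t 5.6 pos [0.5333 0.2602 0.0677] delta cm [-0.18  0.22  2.78] deg [-0.01 -0.14  0.13] gap 0.278 F [ 0.74  0.21 -1.7 ]
```

Call:
servo_tool([
  [-0.18,0.22,0.2,0,0,0,1],
  [-0.18,0.22,0.6,0,0,0,1],
  [-0.18,0.22,1.1,0,0,0,1],
  [-0.18,0.22,1.6,0,0,0,1],
  [-0.18,0.22,2.1,0,0,0,1],
  [-0.18,0.22,2.3,0,0,0,1],
  [-0.18,0.22,2.3,0,0,0,1],
])

```text
time_s: 6.18
ee_pos: [0.5302, 0.2574, 0.0422]
ee_rot: [0.996, 0.086, -0.001, 0.0]
ft_force: [0.0, 0.0, -1.4]
finger_gap: 0.288
```

Call:
servo_tool([
  [0,0,0.15,0,0,0,1],
  [0,0,0.3,0,0,0,1],
  [0,0,0.35,0,0,0,1],
  [0,0,0.35,0,0,0,1],
])

```text
time_s: 6.52
ee_pos: [0.5311, 0.2576, 0.0401]
ee_rot: [0.996, 0.086, 0.0, -0.0]
ft_force: [0.4, 0.3, -1.1]
finger_gap: 0.281
```

```bash
python3 - <<'E'
from h import *
from station import manip
for n in ('wrist','scene'): cv2.imwrite(f'pics/{n}5.png',manip.read_camera(n)[:,:,::-1])
move([.5319,.2578,.0399],.17)
crop('pics/wrist5.png',210,150,220,230,3,'pics/c12.png')
crop('pics/scene5.png',380,240,80,80,7,'pics/c14.png')
E
```

```text
t 6.6167 pos [0.5311 0.2576 0.0401] delta cm [ 0.08 -0.    0.02] deg [-0.   -0.03  0.13] gap 0.281 F [ 0.42  0.12 -0.62]
```

View pics/c12.png

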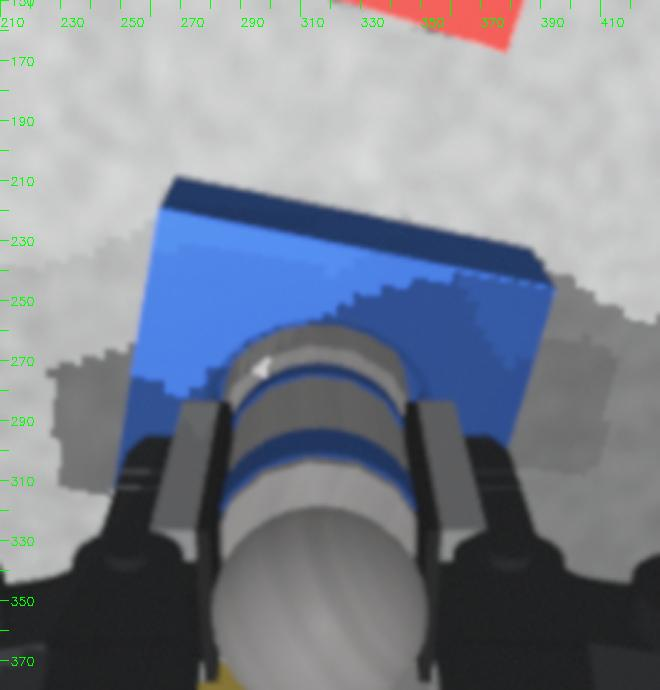

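View pics/c14.png

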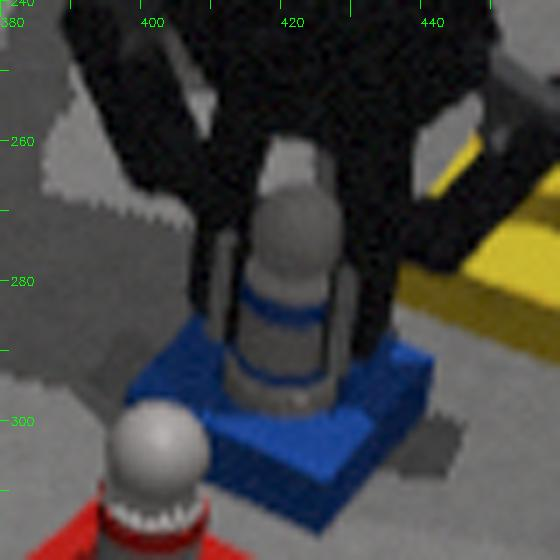

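The foot is inside the socket. I'll go a touch lower, then release and rise.

Call:
servo_tool([
  [0,0,0.1,0,0,0,1],
  [0,0,0.15,0,0,0,1],
  [0,0,0.15,0,0,0,1],
])

```text
time_s: 6.87
ee_pos: [0.5313, 0.2577, 0.0399]
ee_rot: [0.996, 0.086, 0.0, 0.0]
ft_force: [-5.2, -0.7, 9.3]
finger_gap: 0.286
```

Call:
servo_tool([
  [0,0,-0.1,0,0,0,1],
  [0,0,-0.1,0,0,0,0.6],
  [0,0,-0.1,0,0,0,0.5],
  [0,0,-0.1,0,0,0,0.4],
  [0,0,-0.1,0,0,0,0.2],
  [0,0,-0.1,0,0,0,0],
  [0,0,-0.1,0,0,0,0],
  [0,0,-0.1,0,0,0,0],
  [0,0,-0.1,0,0,0,0],
])

```text
time_s: 7.62
ee_pos: [0.5309, 0.2576, 0.0393]
ee_rot: [0.996, 0.086, 0.0, -0.0]
ft_force: [0.2, -0.9, -0.0]
finger_gap: 1.0
```

```bash
python3 - <<'E'
from h import *
from station import manip
for n in ('wrist','scene'): cv2.imwrite(f'pics/{n}6.png',manip.read_camera(n)[:,:,::-1])
move([.5319,.2578,.0399],.17)
crop('pics/wrist6.png',210,150,220,230,3,'pics/c12.png')
crop('pics/scene6.png',380,240,80,80,7,'pics/c14.png')
E
```

```text
t 7.7167 pos [0.5309 0.2576 0.0393] delta cm [ 0.1  -0.01 -0.06] deg [0.   0.   0.13] gap 1.003 F [ 0.06  0.26 -0.23]
```

View pics/c12.png

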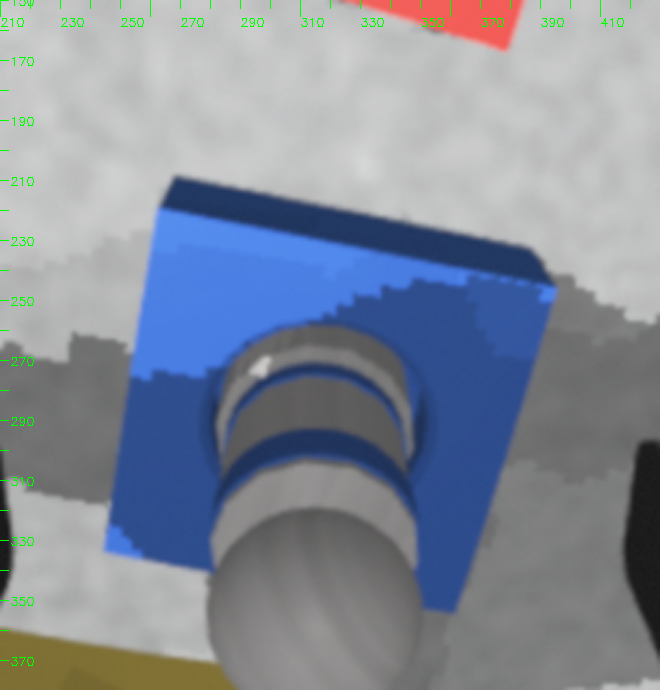

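View pics/c14.png

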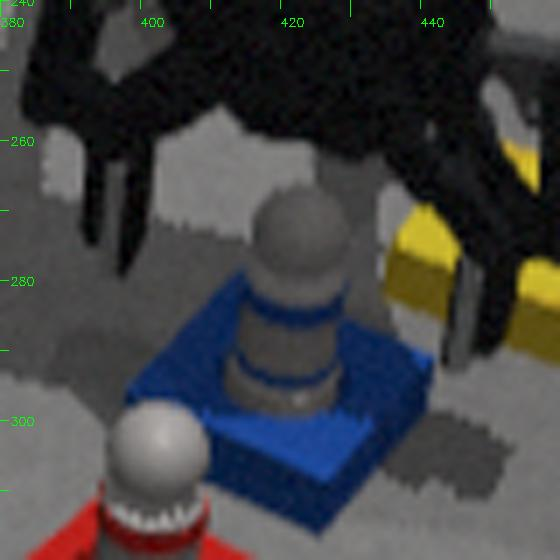

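The blue master is seated upright and released, with the fingers clear on both sides. I'll rise straight up and go over the probe.

```bash
python3 - <<'E'
from h import *
move([.5786,-.3600,.24],.17)
E
```

```text
t 7.7167 pos [0.5309 0.2576 0.0393] delta cm [ -5.89  61.66 -20.07] deg [0.   0.   0.13] gap 1.003 F [ 0.06  0.26 -0.23]
```

Call:
servo_tool([
  [0,0,-1,0,0,0,0],
  [0,0,-4,0,0,0,0],
  [0,0,-8,0,0,0,0],
  [0,0,-12,0,0,0,0],
  [0,0,-16,0,0,0,0],
  [0,0,-20,0,0,0,0],
  [0,0,-20,0,0,0,0],
])

```text
time_s: 8.3
ee_pos: [0.5354, 0.2589, 0.2508]
ee_rot: [0.996, 0.086, 0.009, -0.001]
ft_force: [0.9, 0.7, 1.4]
finger_gap: 0.999
```

Call:
servo_tool([
  [-0.4,3,0,0,0,0,0],
  [-0.8,7,0,0,0,0,0],
  [-1.2,11,0,0,0,0,0],
  [-1.6,15,0,0,0,0,0],
  [-2,19,0,0,0,0,0],
  [-2.4,23,0,0,0,0,0],
  [-2.8,27,0,0,0,0,0],
  [-3.2,31,0,0,0,0,0],
  [-3.6,35,0,0,0,0,0],
  [-4,39,0,0,0,0,0],
  [-4.4,43,0,0,0,0,0],
  [-4.8,47,0,0,0,0,0],
  [-5.2,51,0,0,0,0,0],
  [-5.5,55,0,0,0,0,0],
  [-5.8,59,0,0,0,0,0],
  [-5.9,61.6,0,0,0,0,0],
  [-5.9,61.6,0,0,0,0,0],
  [-5.9,61.6,0,0,0,0,0],
  [-5.9,61.6,0,0,0,0,0],
])

```text
time_s: 9.88
ee_pos: [0.5783, -0.3587, 0.2394]
ee_rot: [0.996, 0.086, 0.0, -0.0]
ft_force: [-0.3, 0.0, 0.5]
finger_gap: 0.999
```

```bash
python3 - <<'E'
from h import *
from station import manip
sc,si,wr=cams()
for n in ('wrist','scene','side'): cv2.imwrite(f'pics/{n}7.png',manip.read_camera(n)[:,:,::-1])
move([.5786,-.3600,.24],.17)
print('pred top',wr.proj([.5786,-.3597,.145]),manip.get_obs()['qpos'].round(3))
crop('pics/wrist7.png',220,120,200,190,4,'pics/c15.png')
crop('pics/scene7.png',380,240,80,80,7,'pics/c14.png')
E
```

```text
t 10.0333 pos [ 0.5786 -0.358   0.2397] delta cm [-0.04  0.2  -0.03] deg [-0.   -0.01  0.22] gap 1.0 F [-0.34  0.4  -0.23]
pred top [[318.05149156 237.04996646]] [-0.731  0.429  1.266  0.     1.447  0.666]
```

View pics/c15.png

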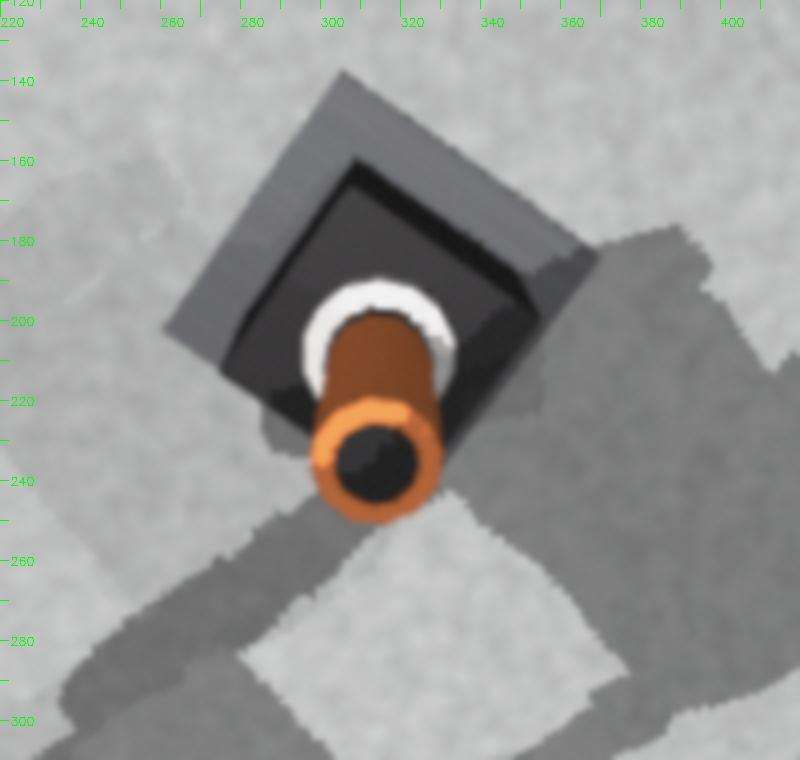

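View pics/c14.png

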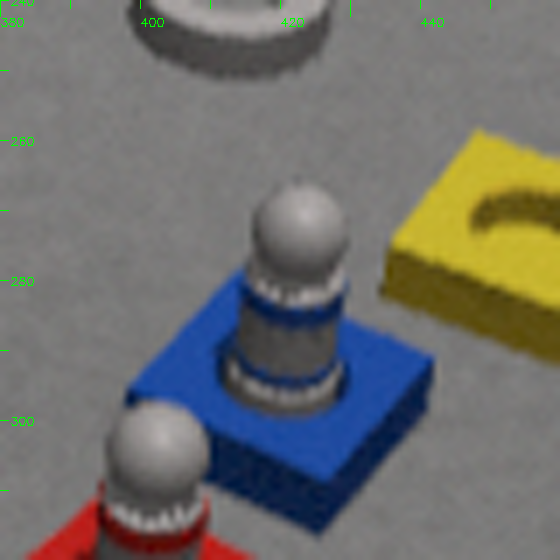

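View pics/side7.png

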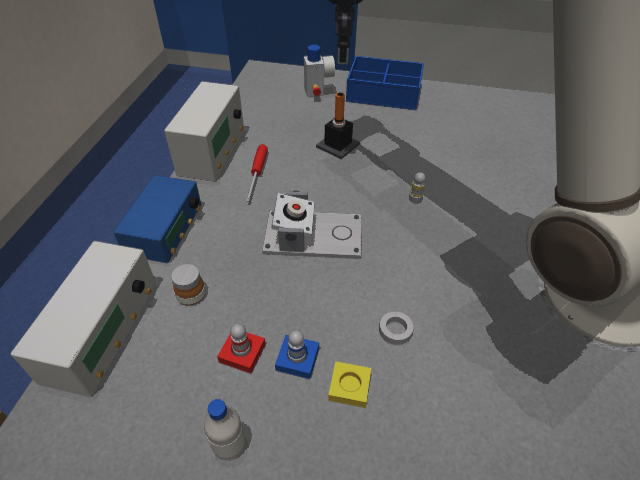

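The blue master is seated in its nest in both views. The probe's top is at (314.2,235) in the wrist view, about 1 mm to +y of the jaw axis. I'm descending to grip at about 110 mm up the probe.

```bash
python3 - <<'E'
from h import *
move([.5792,-.3570,.109],.17)
E
```

```text
t 10.0333 pos [ 0.5786 -0.358   0.2397] delta cm [ 0.07 -0.09 13.07] deg [-0.   -0.01  0.22] gap 1.0 F [-0.34  0.4  -0.23]
```

Call:
servo_tool([
  [0.1,-0.1,3,0,0,0,0],
  [0.1,-0.1,6,0,0,0,0],
  [0.1,-0.1,9,0,0,0,0],
  [0.1,-0.1,11.5,0,0,0,0],
  [0.1,-0.1,13,0,0,0,0],
  [0.1,-0.1,13,0,0,0,0],
  [0.1,-0.1,13,0,0,0,0.3],
  [0.1,-0.1,13,0,0,0,0.5],
])

```text
time_s: 10.7
ee_pos: [0.5804, -0.3589, 0.1118]
ee_rot: [0.996, 0.086, 0.001, 0.001]
ft_force: [0.4, -0.4, 0.8]
finger_gap: 0.748
```

```bash
python3 - <<'E'
from h import *
from station import manip
for n in ('wrist',): cv2.imwrite(f'pics/{n}8.png',manip.read_camera(n)[:,:,::-1])
move([.5792,-.3570,.109],.17)
crop('pics/wrist8.png',170,180,300,240,2,'pics/c15.png')
E
```

```text
t 10.75 pos [ 0.5806 -0.3592  0.1122] delta cm [-0.1  -0.24  0.32] deg [ 0.21 -0.17  0.15] gap 0.66 F [-0.26 -0.5  -0.39]
```

View pics/c15.png

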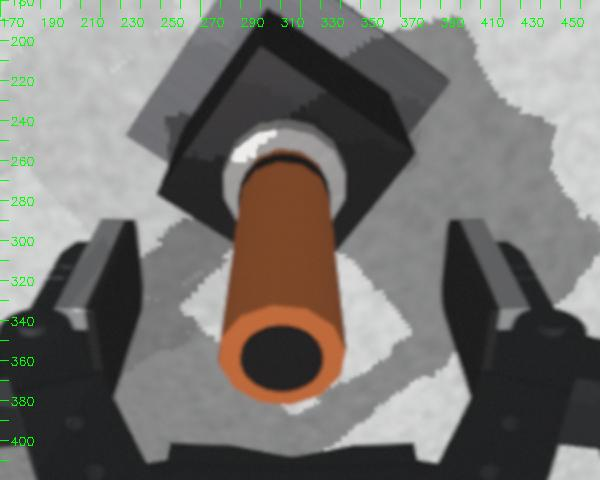

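```bash
python3 - <<'E'
from h import *
sc,si,wr=cams()
print(wr.at_z((311,358.5),.145),wr.proj([.5806,-.3592,.145]))
E
```

```text
[ 0.57892843 -0.35735536  0.145     ] [[317.21964018 355.40105154]]
```

Call:
servo_tool([
  [-0.1,-0.2,0.3,0,0,0,0.5],
  [-0.1,-0.2,0.3,0,0,0,0.5],
  [-0.1,-0.2,0.3,0,0,0,0.55],
  [-0.1,-0.2,0.3,0,0,0,0.6],
  [-0.1,-0.2,0.3,0,0,0,0.65],
  [-0.1,-0.2,0.3,0,0,0,0.7],
  [-0.1,-0.2,0.3,0,0,0,0.75],
  [-0.1,-0.2,0.3,0,0,0,1],
  [-0.1,-0.2,0.3,0,0,0,1],
  [-0.1,-0.2,0.3,0,0,0,1],
  [-0.1,-0.2,0.3,0,0,0,1],
])

```text
time_s: 11.67
ee_pos: [0.578, -0.3567, 0.1066]
ee_rot: [0.996, 0.086, 0.0, 0.0]
ft_force: [-0.5, 0.2, 2.3]
finger_gap: 0.238
```

```bash
python3 - <<'E'
from h import *
from station import manip
for n in ('wrist',): cv2.imwrite(f'pics/{n}9.png',manip.read_camera(n)[:,:,::-1])
move([.5792,-.3570,.109],.17)
crop('pics/wrist9.png',170,180,300,240,2,'pics/c15.png')
E
```

```text
t 11.7167 pos [ 0.578  -0.3566  0.1066] delta cm [ 0.11  0.06 -0.24] deg [ 0.02 -0.02  0.13] gap 0.246 F [-0.37  0.08  2.2 ]
```

View pics/c15.png

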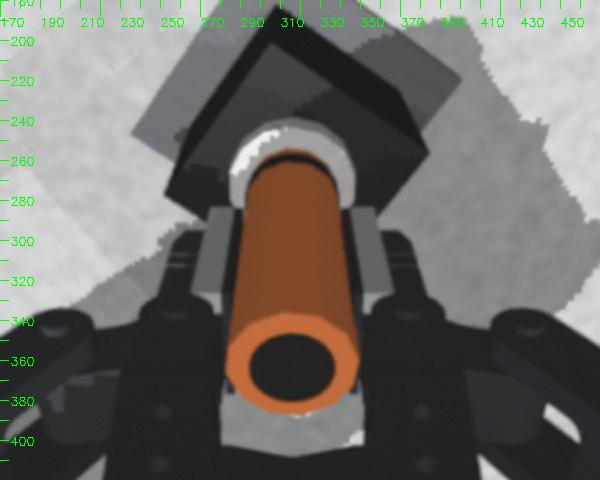

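The handle is centred between the pads. I'm lifting straight up.

Call:
servo_tool([
  [0,0,-0.5,0,0,0,1],
  [0,0,-2,0,0,0,1],
  [0,0,-4,0,0,0,1],
  [0,0,-6,0,0,0,1],
  [0,0,-9,0,0,0,1],
  [0,0,-12,0,0,0,1],
  [0,0,-14,0,0,0,1],
  [0,0,-14,0,0,0,1],
  [0,0,-14,0,0,0,1],
])

```text
time_s: 12.47
ee_pos: [0.5782, -0.3567, 0.2473]
ee_rot: [0.996, 0.086, 0.001, 0.001]
ft_force: [0.1, 1.0, -2.2]
finger_gap: 0.243
```

```bash
python3 - <<'E'
from h import *
from station import manip
sc,si,wr=cams2()
o=manip.get_obs();print(o['ee_pos'],o['ee_rot'])
for n in ('wrist','scene','side'): cv2.imwrite(f'pics/{n}10.png',manip.read_camera(n)[:,:,::-1])
p=o['ee_pos']
for z in (.0385,-.0966+.08,-.0966): print(wr.proj(p+[0,0,z]),sc.proj(p+[0,0,z]),si.proj(p+[0,0,z]))
crop('pics/wrist10.png',170,100,300,300,2,'pics/c15.png')
crop('pics/scene10.png',120,60,110,130,5,'pics/c16.png')
crop('pics/side10.png',290,20,100,120,5,'pics/c17.png')
E
```

```text
[ 0.57822168 -0.35672709  0.24730743] [9.96288882e-01 8.60656678e-02 7.46735594e-04 7.78392684e-04]
[[317.11870564 365.84576112]] [[150.22034131  93.73138336]] [[342.23848601  35.30664244]]
[[316.57498429 290.9488838 ]] [[155.05727068 118.95025571]] [[341.17351488  60.05251204]]
[[316.16967198 236.27072803]] [[161.62434559 153.18979305]] [[339.76216656  92.84686703]]
```

View pics/c15.png

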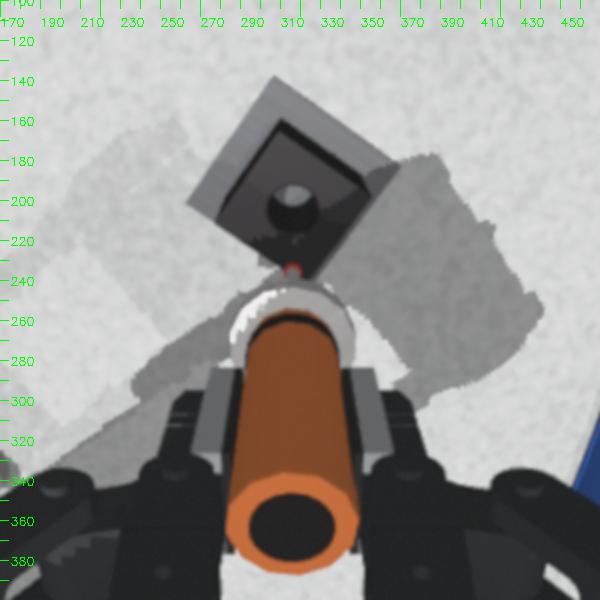

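View pics/c16.png

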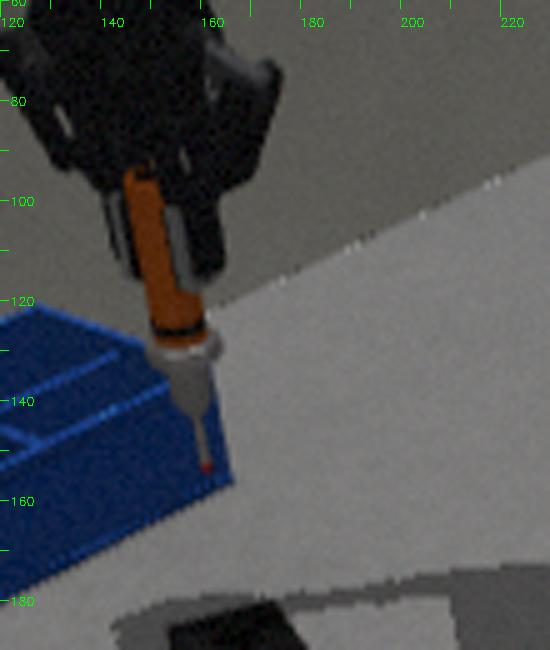

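View pics/c17.png

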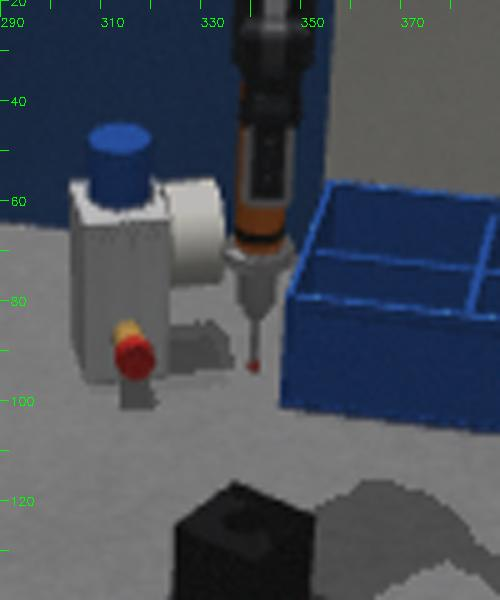

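The probe is clear of the stand and straight in the grip. The tip is at (316,236) in the wrist, (161,153) in the scene and (340.5,93) in the side view, all matching the TCP axis plus 96.6 mm. Next I'll hover over the spot, square to the pad.

```bash
cat >> h.py <<'E'
def padR(s=.268,yaw=.17):
    x=np.array([np.cos(s)*np.cos(yaw),np.cos(s)*np.sin(yaw),np.sin(s)]);z=-np.array([-np.sin(s)*np.cos(yaw),-np.sin(s)*np.sin(yaw),np.cos(s)])
    return R.from_matrix(np.c_[x,np.cross(z,x),z])
L=.0966
def tipmove(tip,s=.268,yaw=.17):
    Rt=padR(s,yaw);return move(np.array(tip)-L*Rt.as_matrix()[:,2],Rt=Rt)
def tipnow():
    from station import manip
    o=manip.get_obs();return o['ee_pos']+R.from_quat(o['ee_rot']).apply([0,0,L])
E
python3 - <<'E'
from h import *
n=-padR().as_matrix()[:,2];print(n)
tipmove(np.array([.603,-.0278,.081])+.03*n)
E
```

```text
[-0.26098616 -0.04480005  0.96430243]
t 12.6167 pos [ 0.5769 -0.3556  0.2434] delta cm [  4.85 -31.84   4.13] deg [-0.23 15.53  0.1 ] gap 0.243 F [-0.51  0.2  -1.21]
```

Call:
servo_tool([
  [0.4,-2.5,0,0,1,0,1],
  [0.9,-6,0,0,2.5,0,1],
  [1.5,-9.5,0,0,4,0,1],
  [2,-13,0,0,6,0,1],
  [2.5,-16.5,0,0,8,0,1],
  [3,-20,0,0,10,0,1],
  [3.6,-23.5,0,0,12,0,1],
  [4.2,-27,0,0,14,0,1],
  [4.7,-30,1,0,15.2,0,1],
  [4.9,-31.8,2,0,15.5,0,1],
  [4.9,-31.8,3.2,0,15.5,0,1],
  [4.9,-31.8,4.1,0,15.5,0,1],
  [4.9,-31.8,4.1,0,15.5,0,1],
  [4.9,-31.8,4.1,0,15.5,0,1],
  [4.9,-31.8,4.1,0,15.5,0,1],
])

```text
time_s: 13.87
ee_pos: [0.572, -0.0359, 0.2055]
ee_rot: [0.987, 0.085, 0.134, -0.011]
ft_force: [0.4, 0.3, -0.5]
finger_gap: 0.242
```

```bash
python3 - <<'E'
from h import *
from station import manip
sc,si,wr=cams2()
n=-padR().as_matrix()[:,2]
for k in ('wrist','scene','side'): cv2.imwrite(f'pics/{k}11.png',manip.read_camera(k)[:,:,::-1])
tipmove(np.array([.603,-.0278,.081])+.03*n);t=tipnow();print('tip',t)
print('tip pred',wr.proj(t),sc.proj(t),si.proj(t)); s=[.603,-.0278,.081];print('spot pred',wr.proj(s),sc.proj(s),si.proj(s))
crop('pics/wrist11.png',220,150,200,150,4,'pics/c15.png')
crop('pics/scene11.png',230,180,90,90,7,'pics/c16.png')
crop('pics/side11.png',255,155,90,90,7,'pics/c17.png')
E
```

```text
t 14.0167 pos [ 0.5722 -0.0356  0.2061] delta cm [-0.25 -0.25  0.24] deg [ 0.02 -0.21  0.08] gap 0.244 F [-0.56 -0.82 -1.43]
tip [ 0.59770945 -0.03129256  0.11302343]
tip pred [[316.1384333 235.8743609]] [[273.68949253 219.52869098]] [[297.8923423  194.14072535]]
spot pred [[312.67576527 226.05004636]] [[274.28044584 234.93925223]] [[295.27845094 206.98376044]]
```

View pics/c15.png

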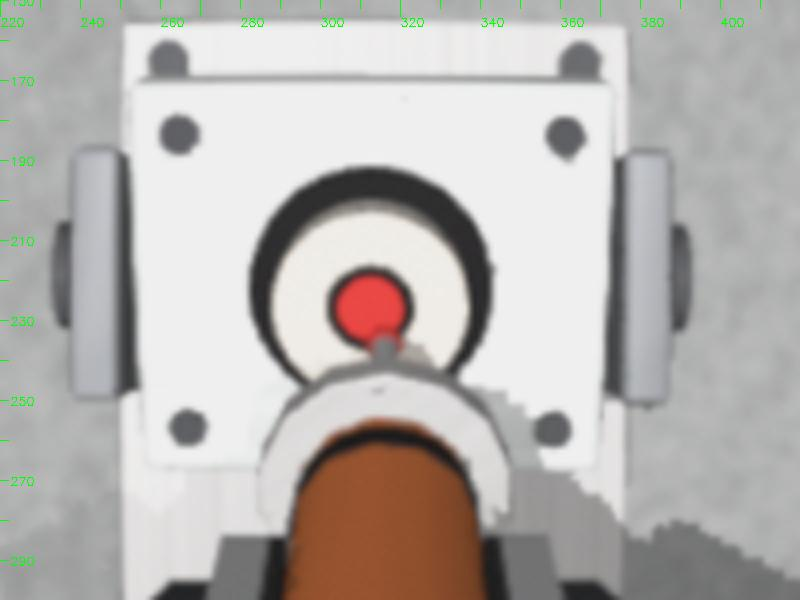

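View pics/c16.png

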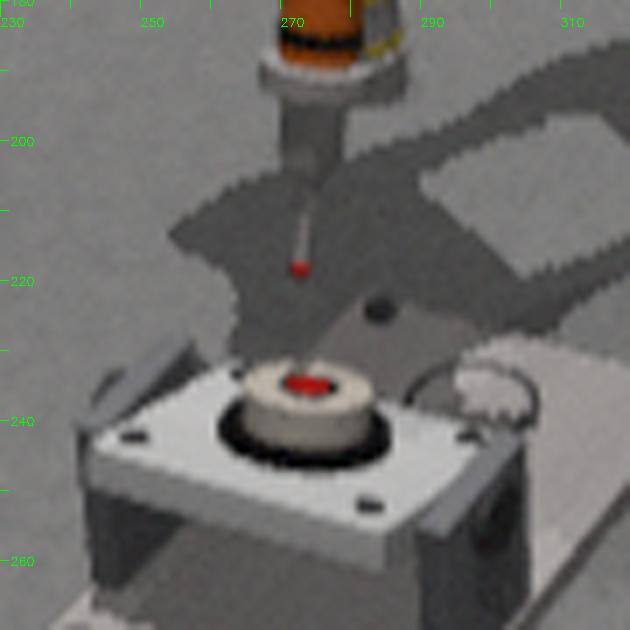

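View pics/c17.png

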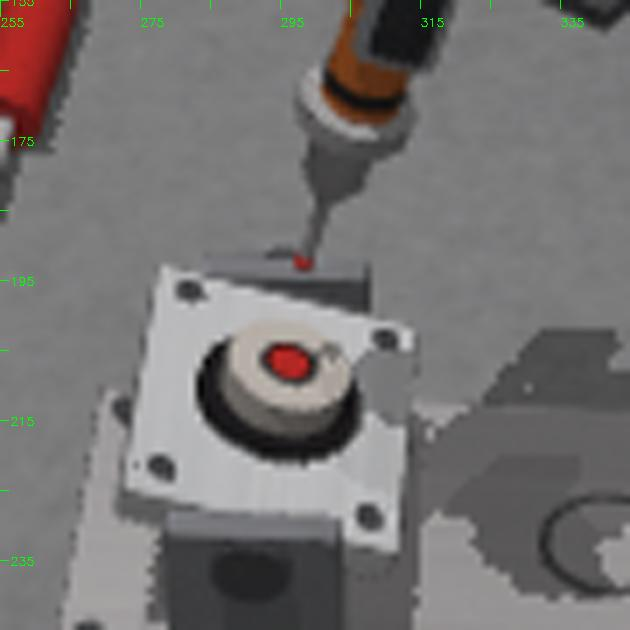

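```bash
python3 - <<'E'
from h import *
n=-padR().as_matrix()[:,2]
tipmove(np.array([.603,-.0283,.0815])+.010*n)
E
```

```text
t 14.0167 pos [ 0.5722 -0.0356  0.2061] delta cm [-0.26 -0.2   2.19] deg [ 0.02 -0.21  0.08] gap 0.244 F [-0.56 -0.82 -1.43]
```

Call:
servo_tool([
  [-0.2,-0.2,0.5,0,0,0,1],
  [-0.26,-0.2,1.2,0,0,0,1],
  [-0.26,-0.2,1.8,0,0,0,1],
  [-0.26,-0.2,2.2,0,-0.2,0,1],
  [-0.26,-0.2,2.2,0,-0.2,0,1],
  [-0.26,-0.2,2.2,0,-0.2,0,1],
  [-0.26,-0.2,2.2,0,-0.2,0,1],
  [-0.26,-0.2,2.2,0,-0.2,0,1],
])

```text
time_s: 14.68
ee_pos: [0.5748, -0.0323, 0.1838]
ee_rot: [0.987, 0.085, 0.133, -0.011]
ft_force: [0.2, 0.0, -1.3]
finger_gap: 0.243
```

```bash
python3 - <<'E'
from h import *
from station import manip
sc,si,wr=cams2()
n=-padR().as_matrix()[:,2]
for k in ('wrist','scene','side'): cv2.imwrite(f'pics/{k}12.png',manip.read_camera(k)[:,:,::-1])
tipmove(np.array([.603,-.0283,.0815])+.01*n);t=tipnow();print('tip',t)
print('tipball pred',wr.proj(t+.003*n),sc.proj(t+.003*n),si.proj(t+.003*n)); s=[.603,-.0283,.0815];print('spot pred',wr.proj(s),sc.proj(s),si.proj(s))
crop('pics/wrist12.png',240,170,150,110,5,'pics/c15.png')
crop('pics/scene12.png',240,190,70,70,9,'pics/c16.png')
crop('pics/side12.png',265,165,70,70,9,'pics/c17.png')
E
```

```text
t 14.8333 pos [ 0.5748 -0.0323  0.1838] delta cm [ 0.04  0.08 -0.04] deg [-0.02  0.02  0.13] gap 0.245 F [ 0.18 -0.57 -1.46]
tip [ 0.59993105 -0.02796048  0.09059419]
tipball pred [[316.51840201 237.85774898]] [[275.05991754 228.71762034]] [[297.02774049 202.53722039]]
spot pred [[317.75298828 231.39092183]] [[274.06619739 234.64606283]] [[295.33367123 206.6330029 ]]
```

View pics/c15.png

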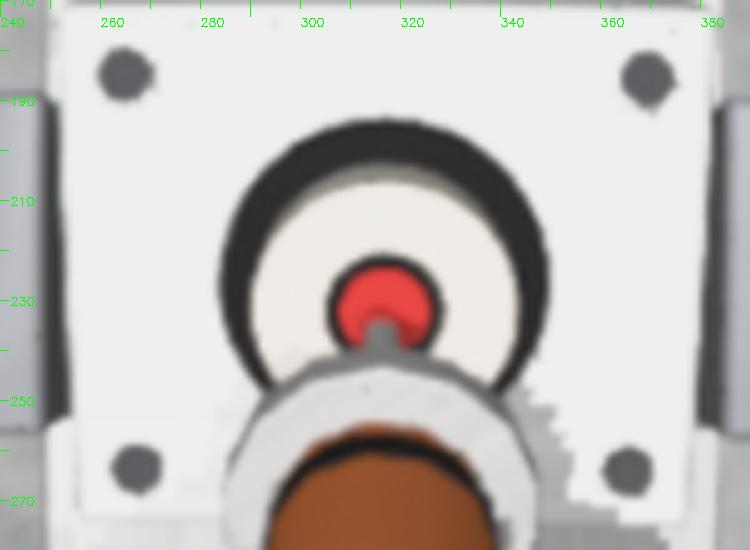

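View pics/c16.png

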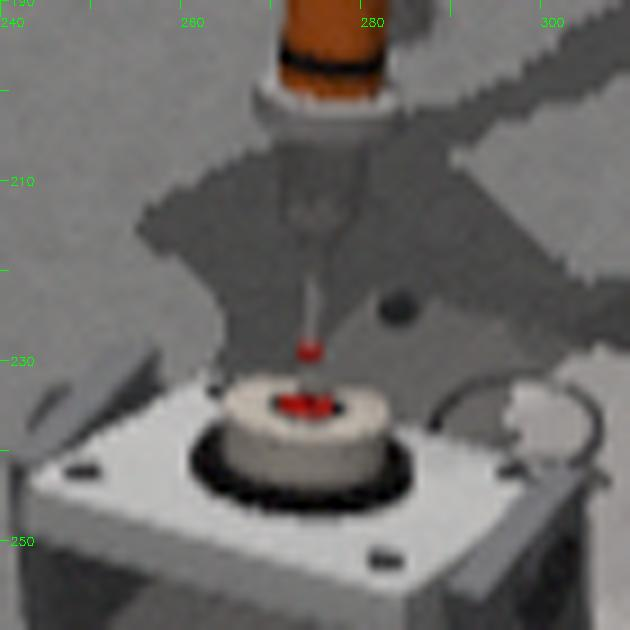

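View pics/c17.png

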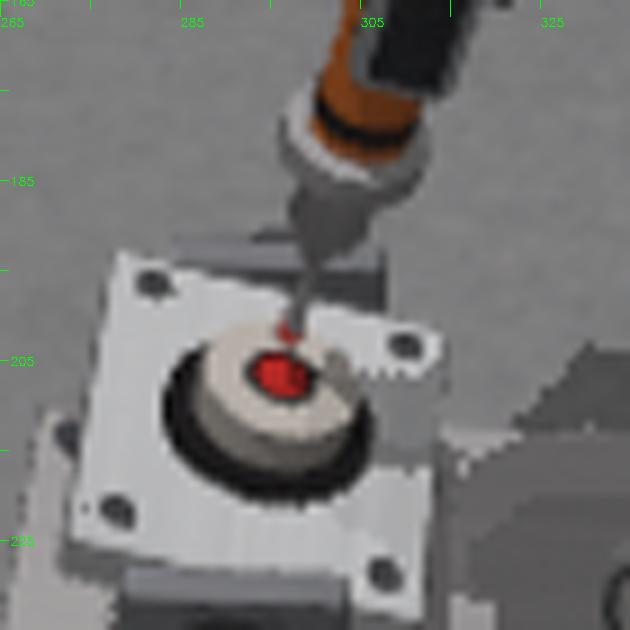

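```bash
python3 - <<'E'
from h import *
sc,si,wr=cams2()
s=np.array([.603,-.0283,.0815]);A=[];b=[]
for c,r in ((sc,(.6,-.1)),(si,(.8,.7)),(wr,(-.45,0))):
    J=np.array([(c.proj(s+e)[0]-c.proj(s)[0]) for e in np.eye(3)*1e-3]).T
    A.append(J);b+=list(r)
A=np.vstack(A);x=np.linalg.lstsq(A,b,rcond=None)[0];print('mm',x,A@x-b)
s2=s+x*1e-3;n=-padR().as_matrix()[:,2];t=tipnow();d=s2-t;print('gap along n',d@n*1e3,'in tool mm',padR().inv().apply(d)*1e3)
print('old', padR().inv().apply(s-t)*1e3)
tipmove(s2)
E
```

```text
mm [-0.33222841  0.33710811 -0.69030953] [-0.3385445   0.36238559 -0.67100754 -0.30778781 -0.12664323  0.3573159 ]
gap along n -10.149356001632873 in tool mm [9.62418225e-03 4.65386139e-01 1.01493560e+01]
old [0.45317413 0.85384194 9.5552934 ]
t 14.8333 pos [ 0.5748 -0.0323  0.1838] delta cm [-0.    0.04  1.01] deg [-0.02  0.02  0.13] gap 0.245 F [ 0.18 -0.57 -1.46]
```

The tip is about 10 mm off the pad and within 1 mm laterally. I'm approaching along the tool axis.

Call:
servo_tool([
  [0,0.05,0.2,0,0,0,1],
  [0,0.05,0.5,0,0,0,1],
  [0,0.05,0.75,0,0,0,1],
  [0,0.05,0.8,0,0,0,1],
  [0,0.05,0.8,0,0,0,1],
  [0,0.05,0.8,0,0,0,1],
])

```text
time_s: 15.33
ee_pos: [0.5767, -0.0323, 0.1755]
ee_rot: [0.987, 0.085, 0.133, -0.011]
ft_force: [0.7, -0.3, -1.4]
finger_gap: 0.243
```

```bash
cat >> h.py <<'E'
S2=np.array([.60267,-.02796,.08081])
def st():
    from station import manip
    o=manip.get_obs();n=-padR().as_matrix()[:,2];F=o['ft_force'];t=tipnow()
    print('t',round(o['time_s'],2),'F',F.round(2),'Fn',round(F@n,2),'tip rel spot est (tool mm)',(padR().inv().apply(t-S2)*1e3).round(2))
E
python3 -c "
from h import *
st()"
```

```text
t 15.33 F [ 0.72 -0.27 -1.38] Fn -1.5 tip rel spot est (tool mm) [-0.4  -0.16 -1.73]
```

Call:
servo_tool([
  [0,0,0.1,0,0,0,1],
  [0,0,0.2,0,0,0,1],
  [0,0,0.2,0,0,0,1],
  [0,0,0.2,0,0,0,1],
])

```text
time_s: 15.67
ee_pos: [0.5772, -0.0323, 0.1737]
ee_rot: [0.987, 0.085, 0.133, -0.011]
ft_force: [-0.1, -0.2, -1.0]
finger_gap: 0.24
```

```bash
python3 -c "
from h import *
from station import manip
st()
for k in ('wrist','side','scene'): cv2.imwrite(f'pics/{k}13.png',manip.read_camera(k)[:,:,::-1])
a=[cv2.resize(cv2.imread(f'pics/{k}13.png')[y:y+50,x:x+60],None,fx=6,fy=6,interpolation=cv2.INTER_CUBIC) for k,x,y in (('side',265,175),('scene',245,200))]
cv2.imwrite('pics/c18.png',np.hstack(a))
st()"
```

```text
t 15.67 F [-0.07 -0.15 -1.  ] Fn -0.94 tip rel spot est (tool mm) [-0.39 -0.13  0.21]
t 15.82 F [-0.13  0.23 -2.17] Fn -2.07 tip rel spot est (tool mm) [-0.27 -0.1   0.1 ]
```

View pics/c18.png

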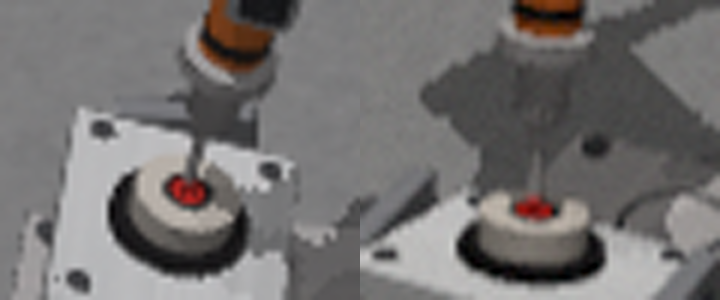

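Call:
servo_tool([
  [0,0,0.1,0,0,0,1],
  [0,0,0.1,0,0,0,1],
  [0,0,0.1,0,0,0,1],
])

```text
time_s: 16.07
ee_pos: [0.5777, -0.0323, 0.1729]
ee_rot: [0.987, 0.085, 0.133, -0.011]
ft_force: [-0.4, -0.0, -1.2]
finger_gap: 0.24
```

```bash
python3 -c "
from h import *
st()"
```

```text
t 16.07 F [-0.38 -0.04 -1.25] Fn -1.1 tip rel spot est (tool mm) [-0.16 -0.03  1.07]
```

Call:
servo_tool([
  [0,0,0.1,0,0,0,1],
  [0,0,0.1,0,0,0,1],
  [0,0,0.1,0,0,0,1],
])

```text
time_s: 16.32
ee_pos: [0.578, -0.0323, 0.1721]
ee_rot: [0.987, 0.085, 0.133, -0.011]
ft_force: [0.0, 0.7, 1.3]
finger_gap: 0.238
```

```bash
python3 -c "
from h import *
st()"
```

```text
t 16.32 F [0.02 0.66 1.29] Fn 1.21 tip rel spot est (tool mm) [-0.05  0.03  1.92]
```

Contact has started: the force along the pad axis is up 2.5 N. I'll press in further in small steps, aiming for an axial reading of about 3.6 N (4.9 N on the pad less the probe's weight).

Call:
servo_tool([
  [0,0,0.1,0,0,0,1],
  [0,0,0.2,0,0,0,1],
  [0,0,0.2,0,0,0,1],
  [0,0,0.2,0,0,0,1],
  [0,0,0.2,0,0,0,1],
])

```text
time_s: 16.73
ee_pos: [0.5785, -0.0322, 0.1701]
ee_rot: [0.987, 0.085, 0.133, -0.011]
ft_force: [-0.8, 0.1, 2.4]
finger_gap: 0.245
```

```bash
python3 -c "
from h import *
st()"
```

```text
t 16.73 F [-0.77  0.06  2.39] Fn 2.5 tip rel spot est (tool mm) [-0.05  0.02  3.97]
```

Call:
servo_tool([
  [0,0,0.05,0,0,0,1],
  [0,0,0.15,0,0,0,1],
  [0,0,0.15,0,0,0,1],
  [0,0,0.15,0,0,0,1],
  [0,0,0.15,0,0,0,1],
  [0,0,0.15,0,0,0,1],
])

```text
time_s: 17.23
ee_pos: [0.5788, -0.0321, 0.1686]
ee_rot: [0.987, 0.085, 0.133, -0.011]
ft_force: [-1.4, 0.2, 3.7]
finger_gap: 0.241
```

```bash
python3 - <<'E'
from h import *
from station import manip
st()
for k in ('wrist','scene','side'): cv2.imwrite(f'pics/{k}14.png',manip.read_camera(k)[:,:,::-1]);st()
crop('pics/wrist14.png',220,150,200,150,4,'pics/c15.png')
crop('pics/scene14.png',240,180,70,80,8,'pics/c16.png')
crop('pics/side14.png',265,150,80,80,8,'pics/c17.png')
E
```

```text
t 17.23 F [-1.41  0.17  3.69] Fn 3.92 tip rel spot est (tool mm) [-0.14  0.01  5.53]
t 17.28 F [-1.71 -0.29  3.85] Fn 4.17 tip rel spot est (tool mm) [-0.15  0.01  5.54]
t 17.33 F [-1.87  0.35  2.95] Fn 3.32 tip rel spot est (tool mm) [-0.16 -0.02  5.55]
t 17.38 F [-0.94 -0.97  2.  ] Fn 2.22 tip rel spot est (tool mm) [-0.14 -0.    5.53]
```

View pics/c15.png

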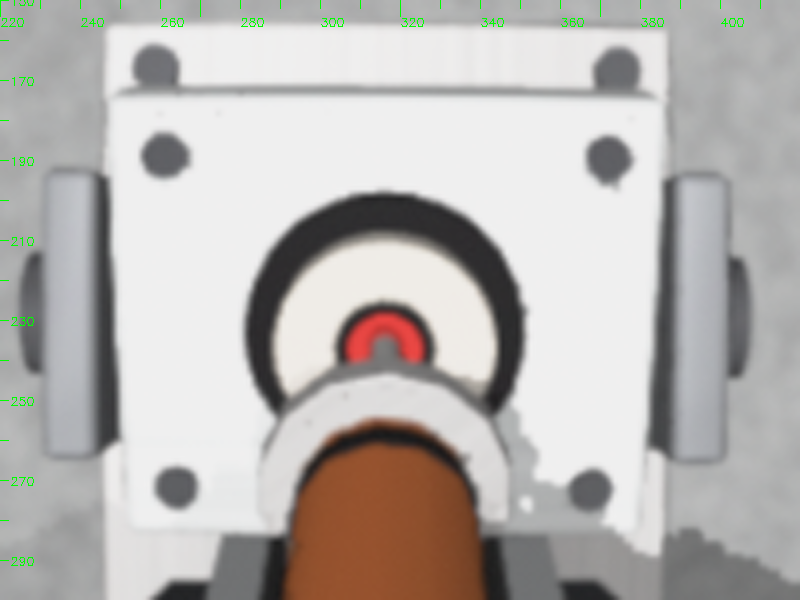

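View pics/c16.png

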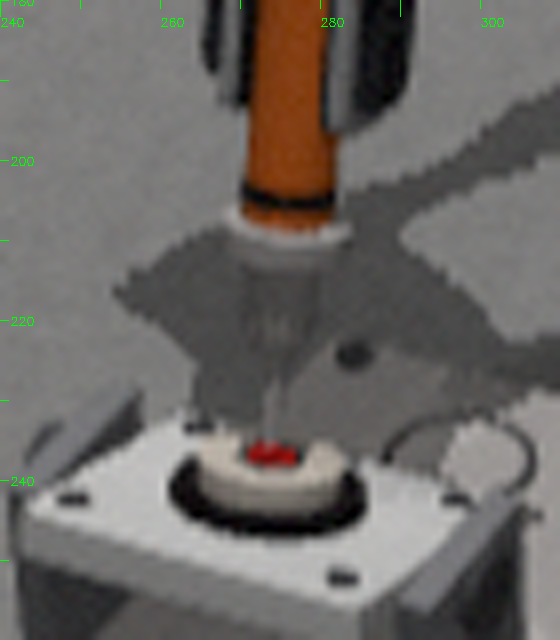

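View pics/c17.png

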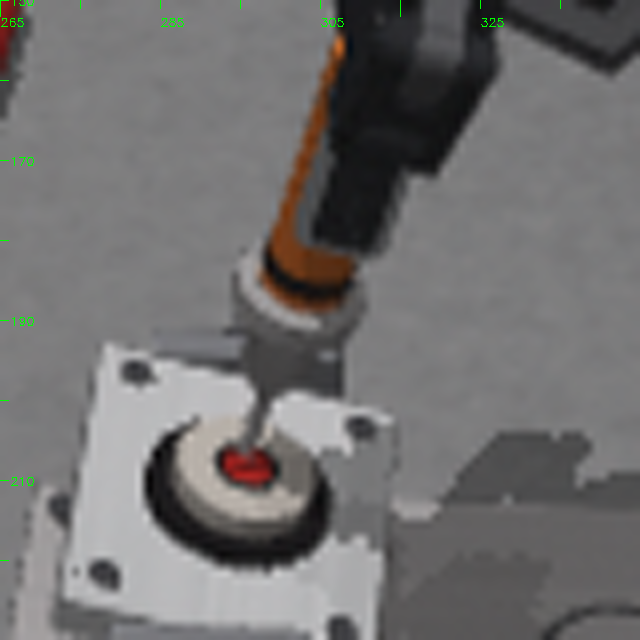

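View pics/scene14.png

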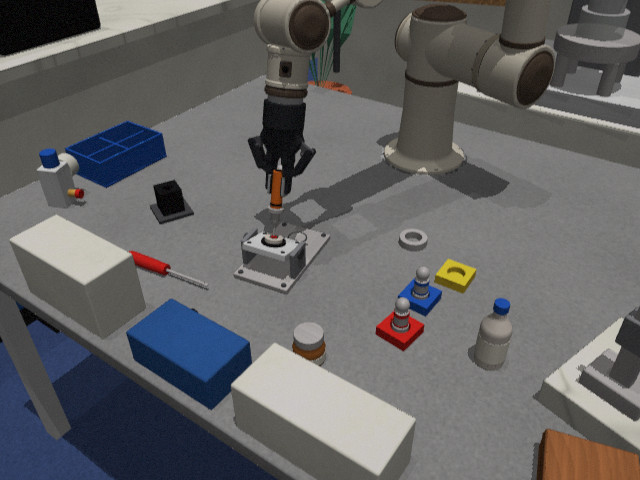

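```bash
python3 - <<'E'
from h import *
sc,si,wr=cams2()
n=-padR().as_matrix()[:,2];t=tipnow()
print('tip pred: scene',sc.proj(t),'obs ring 273.9,237.1 | side',si.proj(t),'obs ring 295.8,208.3 | wrist',wr.proj(t))
for h in (.059,.063,.135): print(h,'scene',sc.proj(t+h*n),'side',si.proj(t+h*n),'wrist',wr.proj(t+h*n))
w=cv2.imread('pics/wrist14.png');cv2.imwrite('pics/c19.png',cv2.resize(w[200:400,220:420],None,fx=3,fy=3,interpolation=cv2.INTER_CUBIC))
st()
E
```

```text
tip pred: scene [[274.14563276 237.50047797]] obs ring 273.9,237.1 | side [[294.87239894 208.97129622]] obs ring 295.8,208.3 | wrist [[316.52565603 236.26708788]]
0.059 scene [[276.5074368  209.13213041]] side [[302.14888447 187.56020136]] wrist [[316.63914277 272.63056742]]
0.063 scene [[276.67107778 207.16658879]] side [[302.66615837 186.03812035]] wrist [[316.64899155 275.87166566]]
0.135 scene [[279.69671133 170.82478282]] side [[312.55450244 156.94161877]] wrist [[316.90533647 366.06817767]]
t 17.38 F [-0.94 -0.97  2.  ] Fn 2.22 tip rel spot est (tool mm) [-0.14 -0.    5.53]
```

View pics/c19.png

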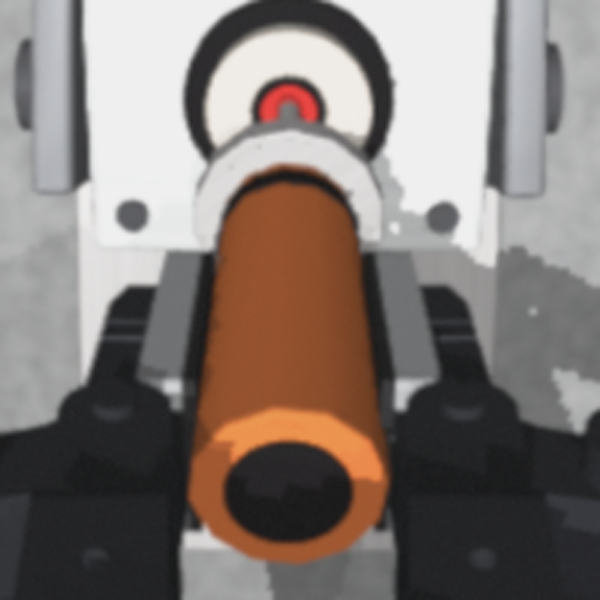

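Call:
servo_tool([
  [0,0,0,0,0,0,1],
  [0,0,0,0,0,0,1],
  [0,0,0,0,0,0,1],
  [0,0,0,0,0,0,1],
  [0,0,0,0,0,0,1],
  [0,0,0,0,0,0,1],
])

```text
time_s: 17.88
ee_pos: [0.5788, -0.0321, 0.1685]
ee_rot: [0.987, 0.085, 0.133, -0.011]
ft_force: [-1.0, -0.5, 3.7]
finger_gap: 0.241
```

```bash
python3 - <<'E'
from h import *
from station import manip
for i in range(4):
    st(); im=manip.read_camera('side')
cv2.imwrite('pics/side15.png',im[:,:,::-1]);print(np.abs(manip.get_obs()['joint_velocities']).max())
E
```

```text
t 17.88 F [-1.02 -0.54  3.67] Fn 3.83 tip rel spot est (tool mm) [-0.23 -0.05  5.61]
t 17.93 F [-0.79 -0.4   3.54] Fn 3.64 tip rel spot est (tool mm) [-0.22 -0.04  5.6 ]
t 17.98 F [-0.73 -0.4   3.32] Fn 3.41 tip rel spot est (tool mm) [-0.22 -0.04  5.61]
t 18.03 F [-1.17 -0.69  3.38] Fn 3.6 tip rel spot est (tool mm) [-0.25 -0.06  5.61]
0.002765229977390122
```

View pics/side15.png

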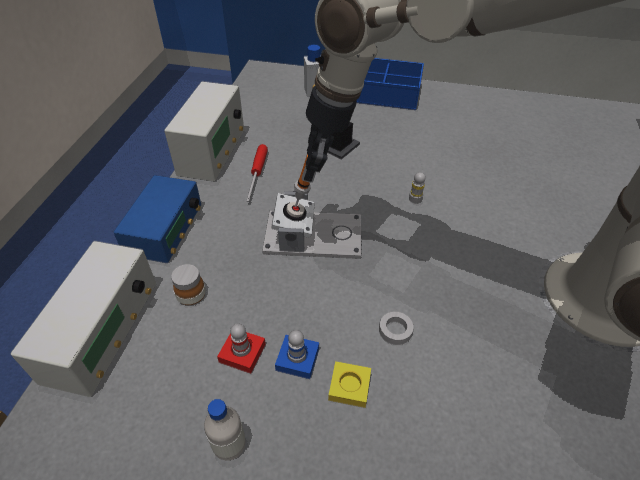

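The hold is steady at about 3.6 N axial, so about 4.9 N on the pad and 4 mm of travel. The side view shows the blue master in its nest at (297,346), the tip on the spot at (296,209), and everything else in place. I'm handing in the job.

```bash
python3 -c "
from station import manip
print(manip.close_job())"
```

```text
the job is handed in; nothing more can be done
None
```

The blue master is back in its blue nest and let go. I handed the job in at about 18 s of the 61 s allowed, while the gripper was holding the probe on the red spot; no verdict was given.

- **Blue master:** the scene and side pictures after release show it fully down and upright, with the fingers clear. On the way down the arm felt about 9 N when the foot reached the socket floor, so I backed off 1 mm before opening.
- **Probe on the pad:**
  - **Force and travel:** the force along the pad axis held at about 3.6 N. Allowing for the probe's weight, that is about 4.9 N on the pad, or about 4 mm of travel. The distance moved since first contact agrees.
  - **Tip position:** the last camera checks put it within about 1.3 mm of the spot centre.
  - **Squareness:** I measured the slope at about 0.27 rad and set the probe square to that. The probe sits less than 1° off the tool's axis.
  - **Stillness:** the arm was still over the last readings, with joint speeds below 0.003 rad/s.
- **Everything else:** nothing looked moved or knocked over in the last side picture. I compared it by eye and did not measure it.

Two checks disagreed slightly. The scene and side cameras differed from the wrist camera by 2 to 3 mm in y, so I aimed by where the tip or master sat relative to its target within the same picture. Single force readings were noisy: just before the final hold they ranged from 2.2 to 4.2 N, then settled between 3.4 and 3.8 N.

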